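# Try a drill chuck's taper in its socket: twist it home, drift it loose

## Robot

A 6-joint arm with a two-finger parallel gripper is mounted at the origin on the work surface. World frame = base frame: x ahead of the robot, y to its left, z up, the work surface at z = 0. Lengths are in m, angles in rad, forces in N, time in s.
With the tool pointing down it reaches from about 0.375 to 0.9 m from the base axis. Payload 3.1 kg.
Tool frame: the origin (TCP) lies at the very end of the fingers, on their centre line; the grasp point (between the pads) lies 19 mm behind it; z points along the fingers, y is the direction in which the jaws open and shut (so a half turn about z gives the same grasp; the last joint's range is limited). The gripper opens to 87 mm and grips with 3 to 60 N. Pads are 19 mm wide; open, the fingers measure 117 mm over their backs; the gripper's body (75 mm by 190 mm) begins 51 mm behind the grasp point.
Start: joints at [-1.369, 0.527, 1.433, -0, 1.181, -0.178], TCP at [0.232, -0.58, 0.223] pointing down, gripper open.
Joint ranges: [-3.08, 3.08], [-0.75, 2.2], [0.22, 2.44], [-1.43, 4.57], [0, 2.65], [-2.85, 2.85]. Speed limits (rad/s): [2.79, 2.79, 3.14, 3.14, 3.14, 3.14].

## Interface

Orientations are given as a unit quaternion [x, y, z, w].
In Python, from rig import robot gives the robot as it stands. The module is installed in compiled form; this text tells all that it offers.
- The arm moves only by the tool send_rows, never from a script. Its argument "deltas" is a list of rows, each an object of numbers: "tx", "ty", "tz": the shift along the tool's x, y, z in cm; "rx", "ry", "rz": the turn, a rotation vector about the tool's x, y, z in rad. A call has 1 to 5 rows; each row is the pose to reach, as a shift and turn from the pose commanded when the call began, along the tool's axes at that moment; what a row does not reach only later rows make up. A row lasts 1/12 s, in which the tool goes at most 41.7 mm and 7.16 degrees, less where a joint would pass 70% of its speed; a pose out of reach is approached as far as the arm can. A call with a gripper value outside its range is refused whole. "claw" is the finger opening in cm, from 0 to 8.7, set as the call begins (left out, the last holds). The fingers move at their own pace and stop on an object; "squeeze" is the grip in N (left out, the last holds). Time passes only in rows, so rows that repeat a pose let the fingers close. It gives the time, the measured TCP pose, the force and the opening at its end, in the units of the state.
- robot.get_obs(): the state, without advancing time (a new reading comes with each control period).
- robot.camera(name): name is "scene" or "top" or "wrist"; returns a dict with "color" (400x640x3 uint8, red, green, blue), "z_map" (400x640 float32, m along the optical axis (not along the pixel's ray), 0 where there is no reading), "intrinsics" (3x3 intrinsics, pixels), "R" (3x3) and "t" (3): a world point X has camera coordinates R X + t; the wrist camera has in their place "tool_from_camera" (4x4, takes a point from camera to tool coordinates, whose origin is the TCP and whose axes are the flange's). Camera axes: x right, y down, z forward; pixel columns grow to the right and rows downward; lengths in m; the calibration is good to about 2 mm. A picture is of the moment at which its call begins: read the wrist's pose just before it.
- robot.hand_in(): hands the job in, once; it reports no verdict.
Trained networks look in the newest picture that a camera, given by its name, has taken for a name from the list of things; names that differ only in an ending like _2 or _b are one class to them, and where a whole thing is asked for, a point or a joint stands for the part that bears it (a point fixed in the world has none). Each returns a list of dicts, best first, with "p" (0 to 1); they miss things now and then, are a little off and sometimes report something else, mostly with a low value. They report only what shows in the picture. A call takes as long as a camera call. They do not tell look-alikes from the thing itself.
- robot.outline_of(label, camera): "pixels" (400x640 bool, what is visible of it) and "xy" ([column, row] in pixels, amid what is visible of it).
- robot.tip_of(label, camera): "xy" ([column, row] in pixels: a listed point, or the origin of a listed thing).
The state is a dict: "time": time; "q": joint angles; "joint_velocities": joint speeds; "joint_torque": joint torques, N m; "position": TCP position; "tool_rot": TCP orientation; "ft_force": force on the tool from outside, world axes, zero at the start; "moment": the same for the moment, N m; "grip_width": finger opening in m.
Only numpy, scipy, OpenCV 4.12 (cv2) and the standard library are available. Lean on these libraries where they do the work, as an engineer would, in place of code of your own. Each camera call takes 0.05 s, during which the arm holds its last target.

## Task

Try the fit of the drill chuck's taper shank in the steel socket that stands nipped in the blue vise: take the chuck from the wooden stand, press it fully home with a twisting push of about 12 N (much over 15 N and the socket slides down between the jaws) so that the taper locks, and let go of it. Then take the steel drift by its orange grip, put it level and tip first into the slot under the shank, and drive it in, without handling the chuck again, until the taper lets go and the chuck stands loose a couple of millimetres above where it first touched the bore. Leave the drift in the slot with the upright chuck resting on it, and do not disturb the dead centre, the figure on its pot or the glue bottle.

Things in the scene. Friction and masses are not known exactly. Their poses are not given: they have to be found in the camera images.
- chuck_mid (a point): Drill chuck, 0.8 kg: point on its axis half-way up the dark ribbed body, 34 mm across and 48 mm tall (z up along the axis). The steel taper shank hangs below: 18 mm across at 36 mm below this point, 12 mm at 101 mm below, then a 7 mm round nose that ends 112 mm below. It starts upright in one hole of the stand, the body's underside (24 mm below this point) on the board.
- socket_mouth (a point): Centre of the open top of the upright steel socket, 28 mm across, 150 mm above the bench. Its bore matches the shank. chuck_mid stands 36 mm above this point at first touch. A straight push of 15 N sinks it only to about 32 mm, springy and not home; twisted to and fro (0.4 rad each way, several times) under 12 N it draws down to about 29.5 mm and stays. Home is below 31 mm.
- slot (a point): Point on the socket's axis, on the floor of its cross slot, 92 mm below the mouth. The slot runs right through the body along this point's y axis (across the vise's length), 9 mm wide (x) and 24 mm tall, open at both sides. The shank's nose hangs 16 mm above the floor at first touch and 9 to 11 mm when home. The vise's jaw tops lie 8 mm below the floor and reach 32 mm to either side along y.
- socket (a joint): How far the socket has been forced down between the vise jaws, in m (0 as it starts). It stays put while the chuck is pressed down with up to about 16 N besides its own weight; beyond that it slides down. 1.5 mm is too much.
- drift_grip (a point): Middle of the drift's orange grip, 60 mm long (x), 16 mm wide (y), 24 mm tall (z); x points to the tip, z up. The grip's underside is flush with the wedge's straight lower edge, 12 mm below this point. The drift (about 0.22 kg) starts edge-up and level in a slotted wooden rest, lower edge 30 mm above the bench; the grip overhangs the rest, which begins 30 mm or more ahead of this point.
- drift_tip (a point): Tip of the drift's steel wedge, 170 mm ahead of drift_grip along x and 3 mm above the lower edge. The wedge is 6 mm thick (3 mm at the tip) and 6 mm high at the tip, rising by 0.15 mm per mm towards the grip. Lying on the slot floor it meets the home nose when the tip is 20 to 35 mm past the axis, and holds the chuck 2 mm above first touch at about 80 mm past. It stays where it is left.
- stand: Wooden stand: raised board 160 mm long (x) by 70 mm wide (y), top 98 mm above the bench, with two 25 mm holes on its long middle line, 42 mm to either side of its centre. One holds the chuck, the other the dead centre. Origin: centre of its underside.
- centre: Steel dead centre, a short cone on a 30 mm dark collar, standing in the other hole of the stand, 84 mm from the chuck; its point is 26 mm above the board. Origin on its axis 12 mm below the board's top. Leave it alone.
- figure_pot: White pot with a blue lid, 58 mm across and 62 mm tall, with a grey painted figure on it (122 mm in all). Origin: centre of its underside. Leave it alone.
- glue: Small white glue bottle with a blue nozzle, 34 mm across, 85 mm tall. Origin: centre of its underside. Leave it alone.
Things that resemble listed ones, but are neither listed nor needed, are in the scene too. What is shaped like the part that bears chuck_mid but red is not meant. Leave any purple look-alike of the part that bears drift_grip alone.

How it is judged:
By the outcome, as a careful person would: the job done as asked, in the order asked, and still so for the second after the job is handed in, with the robot touching nothing.
It also fails if it takes over 70 s, if anything falls off the work surface, if the arm or the gripper's body presses on something with over 40 N, if the wrist force passes 120 N, or if a joint passes its speed limit or range.

## Working session

There is one attempt and no reset: what is moved stays moved. The work goes in short steps, Python scripts to look and compute and a tool call to move; the robot and the scene stay as the last step left them, time stands still between calls to the robot, and variables do not carry over. Pictures are saved under pics/ and viewed, and the job is handed in when it is done.

Besides the shell and the picture viewer there is one more tool, called after "Request:" in YAML: its name, and indented under it one key for each argument. send_rows: Moves the arm, as the interface text tells. Its arguments: {"type":"object","properties":{"deltas":{"type":"array","items":{"type":"object","properties":{"tx":{"type":"number"},"ty":{"type":"number"},"tz":{"type":"number"},"rx":{"type":"number"},"ry":{"type":"number"},"rz":{"type":"number"}}}},"claw":{"type":"number"},"squeeze":{"type":"number"}},"required":["deltas"]}

```bash
mkdir -p pics; ls; cat > h.py <<'E'
import numpy as np, cv2
from rig import robot
from scipy.spatial.transform import Rotation as Rn
def save(c,n): cv2.imwrite('pics/'+n,c['color'][:,:,::-1])
def cam(name):
    o=robot.get_obs(); c=robot.camera(name)
    if name=='wrist':
        T=np.eye(4);T[:3,:3]=Rn.from_quat(o['tool_rot']).as_matrix();T[:3,3]=o['position']
        M=T@c['tool_from_camera']; c['Rw']=M[:3,:3]; c['tw']=M[:3,3]
    else:
        c['Rw']=c['R'].T; c['tw']=-c['R'].T@c['t']
    return c
def ray(c,uv):
    d=np.linalg.inv(c['intrinsics'])@np.array([uv[0],uv[1],1.]); return c['Rw']@d
def at_z(c,uv,z):
    d=ray(c,uv); return c['tw']+d*(z-c['tw'][2])/d[2]
def cloud(c):
    z=c['z_map']; v,u=np.mgrid[0:z.shape[0],0:z.shape[1]]
    P=np.stack([u,v,np.ones_like(u)],-1)@np.linalg.inv(c['intrinsics']).T*z[...,None]
    return P@c['Rw'].T+c['tw']
def proj(c,X):
    x=c['intrinsics']@(c['Rw'].T@(np.array(X)-c['tw'])); return x[:2]/x[2]
E
python3 - <<'E'
from h import *
print(robot.get_obs())
for n in ['scene','top','wrist']:
    c=cam(n); save(c,n+'0.png'); P=cloud(c)
    print(n,c['tw'])
    for l in ['chuck_mid','socket_mouth','slot','drift_grip','drift_tip','stand','centre','figure_pot','glue']:
        for r in robot.tip_of(l,n)[:3]:
            u,v=np.round(r['xy']).astype(int)
            if 0<=u<640 and 0<=v<400: print(l,round(r['p'],2),np.round(r['xy'],1),P[v,u].round(4))
            else: print(l,r)
E
```

```text
pics
{'time': 0.0, 'q': array([-1.36849521e+00,  5.28491053e-01,  1.43389285e+00, -2.51893818e-05,
        1.18136410e+00, -1.78540752e-01]), 'joint_velocities': array([ 0.00162681,  0.00090567, -0.00035141,  0.00086446,  0.00048088,
        0.00089372]), 'joint_torque': array([ 1.44199970e-03, -4.40033698e+01, -1.76593995e+01,  6.32384839e-02,
        5.79607137e-02, -1.73523267e-04]), 'position': array([ 0.23216353, -0.57950304,  0.22155934]), 'tool_rot': array([ 9.81923173e-01,  1.89276837e-01, -2.44483519e-05, -1.07746030e-03]), 'ft_force': array([ 0.30996737,  0.01498418, -0.71597835]), 'moment': array([ 0.00529542, -0.01956489,  0.03072191]), 'grip_width': 0.08702005827537355}
scene [1.43389968 0.11178221 0.67717894]
chuck_mid 0.61 [192.7 197.2] [ 0.5745 -0.3374  0.1342]
chuck_mid 0.52 [207.2 185.5] [ 0.4818 -0.3329  0.1185]
socket_mouth 0.68 [313.5 188.4] [0.5159 0.0038 0.15  ]
socket_mouth 0.63 [314.7 291.8] [0.7998 0.0374 0.0247]
slot 0.78 [312.8 213.8] [0.5374 0.0027 0.074 ]
drift_grip 0.92 [420.5 229.6] [0.546  0.3152 0.045 ]
drift_grip 0.87 [427.3 200.1] [0.3379 0.3681 0.
[... 495 characters left out ...]
 0.55   -0.3276  0.1507]
socket_mouth 0.67 [323.2 209.8] [0.5267 0.0116 0.1051]
socket_mouth 0.17 [471.1 200.9] [ 0.5448 -0.3266  0.1531]
slot 0.52 [328.2 214.1] [5.092e-01 5.000e-04 1.509e-01]
slot 0.29 [314.7 126.5] [0.7503 0.0349 0.0673]
drift_grip 0.68 [197.1 207.5] [0.5358 0.3231 0.0536]
drift_grip 0.61 [181.6 292.2] [0.3319 0.3537 0.02  ]
drift_tip 0.82 [245.9 276.8] [0.3716 0.2005 0.0061]
drift_tip 0.77 [263.5 214.8] [0.5301 0.1623 0.002 ]
stand 0.98 [443.1 209.2] [ 0.5361 -0.2762  0.0951]
centre 0.68 [429.2 195.1] [ 0.5679 -0.2415  0.1043]
figure_pot 0.77 [315.9 127.2] [0.7495 0.0324 0.0621]
glue 0.75 [417.3 125.8] [ 0.7652 -0.23    0.0397]
wrist [ 0.30489112 -0.55224539  0.38445296]
```

View pics/scene0.png

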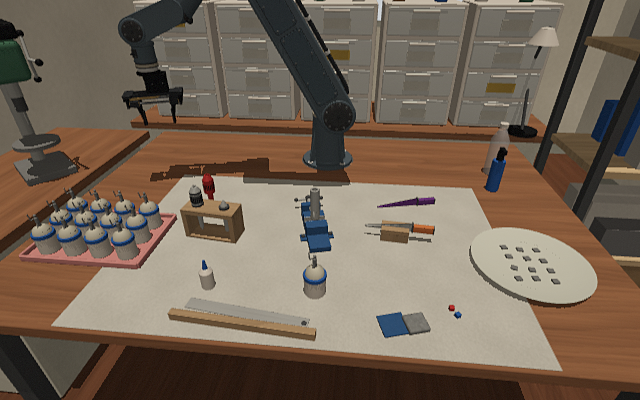

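View pics/top0.png

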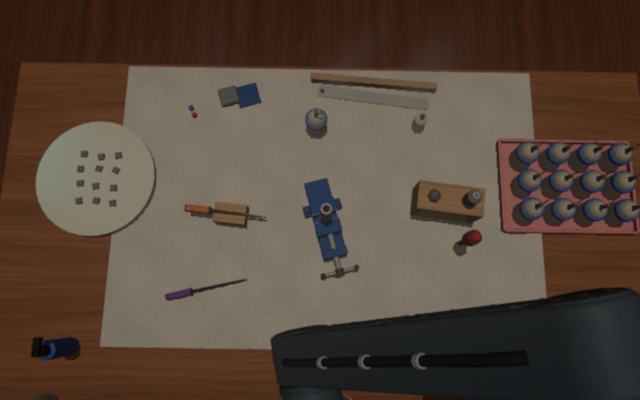

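View pics/wrist0.png

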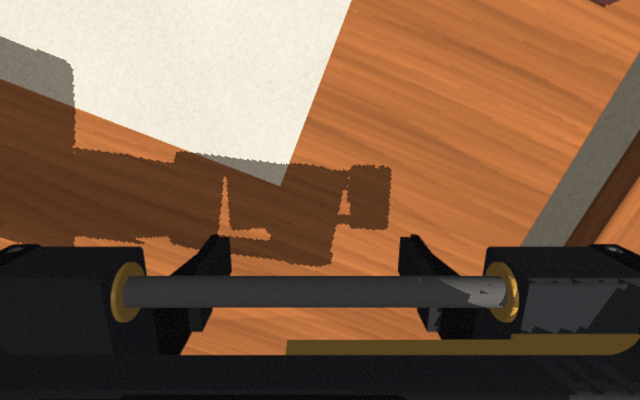

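Dark chuck: scene (196,195), top (474,198). The red look-alike is at top (472,238). Drift: orange grip at top (198,209), tip near (265,217), with the purple copy below it. The socket is at top (326,210). Next I'll refine these.

```bash
python3 - <<'E'
from h import *
c=cam('top'); P=cloud(c); img=c['color']
print(c['intrinsics'])
# crops
cr=cv2.resize(img[160:270,160:350],None,fx=4,fy=4,interpolation=cv2.INTER_CUBIC); cv2.imwrite('pics/tc1.png',cr[:,:,::-1])
cr=cv2.resize(img[170:260,400:520],None,fx=5,fy=5,interpolation=cv2.INTER_CUBIC); cv2.imwrite('pics/tc2.png',cr[:,:,::-1])
Q=P.reshape(-1,3)
def box(x0,x1,y0,y1,z0,z1):
    m=(Q[:,0]>x0)&(Q[:,0]<x1)&(Q[:,1]>y0)&(Q[:,1]<y1)&(Q[:,2]>z0)&(Q[:,2]<z1); return Q[m]
for nm,b in dict(chuck=(0.51,0.6,-.36,-.29,.12,.3),cent=(0.52,.62,-.29,-.2,.101,.2),stand=(.45,.65,-.4,-.15,.09,.1),sock=(.45,.6,-.05,.06,.1,.2),drift=(.45,.6,.25,.4,.04,.1),rest=(.45,.6,.1,.4,.02,.1)).items():
    q=box(*b)
    if len(q): print(nm,len(q),q.mean(0).round(4),np.median(q,0).round(4),q.min(0).round(4),q.max(0).round(4))
s=box(.45,.65,-.4,-.15,.09,.1); print(cv2.minAreaRect(s[:,:2].astype(np.float32)*1000))
c2=cam('scene'); P2=cloud(c2); Q=P2.reshape(-1,3)
for nm,b in dict(chuck=(0.51,0.6,-.36,-.29,.12,.3),sock=(.45,.6,-.05,.06,.1,.2),drift=(.45,.6,.25,.4,.04,.1)).items():
    q=box(*b)
    if len(q): print(nm,len(q),q.mean(0).round(4),np.median(q,0).round(4),q.min(0).round(4),q.max(0).round(4))
i2=c2['color']
cr=cv2.resize(i2[160:260,170:270],None,fx=5,fy=5,interpolation=cv2.INTER_CUBIC); cv2.imwrite('pics/sc1.png',cr[:,:,::-1])
cr=cv2.resize(i2[170:270,290:450],None,fx=5,fy=5,interpolation=cv2.INTER_CUBIC); cv2.imwrite('pics/sc2.png',cr[:,:,::-1])
E
```

```text
[[508.29976772   0.         319.9656382 ]
 [  0.         508.29976772 194.03248734]
 [  0.           0.           1.        ]]
chuck 216 [ 0.5542 -0.3316  0.1467] [ 0.5536 -0.3309  0.1485] [ 0.5395 -0.3521  0.1202] [ 0.5728 -0.3184  0.1637]
cent 149 [ 0.5649 -0.2511  0.1082] [ 0.5646 -0.251   0.1063] [ 0.5342 -0.2891  0.101 ] [ 0.5953 -0.2128  0.1255]
stand 1434 [ 0.5599 -0.2894  0.0964] [ 0.5584 -0.2891  0.0966] [ 0.45   -0.3774  0.0901] [ 0.6058 -0.2108  0.1   ]
sock 140 [0.52   0.0065 0.1365] [0.5198 0.0069 0.1437] [ 0.5074 -0.007   0.1004] [0.536  0.019  0.1539]
drift 375 [0.5304 0.2953 0.0484] [0.531  0.2898 0.0497] [0.5035 0.25   0.04  ] [0.5544 0.3567 0.0597]
rest 955 [0.5269 0.2577 0.0429] [0.5277 0.2539 0.0418] [0.4985 0.1565 0.0204] [0.5551 0.3567 0.0597]
((526.7649536132812, -290.96392822265625), (162.08714294433594, 143.2675323486328), 83.03325653076172)
chuck 173 [ 0.569  -0.3326  0.1417] [ 0.5702 -0.3326  0.1437] [ 0.5517 -0.3522  0.1204] [ 0.5785 -0.3189  0.1635]
sock 179 [0.532  0.0066 0.1291] [0.5342 0.0063 0.1309] [ 0.5133 -0.0073  0.1001] [0.5411 0.0199 0.152 ]
drift 286 [0.5398 0.2984 0.048 ] [0.5411 0.2954 0.0478] [0.5057 0.2501 0.0402] [0.5606 0.3553 0.0598]
```

View pics/tc1.png

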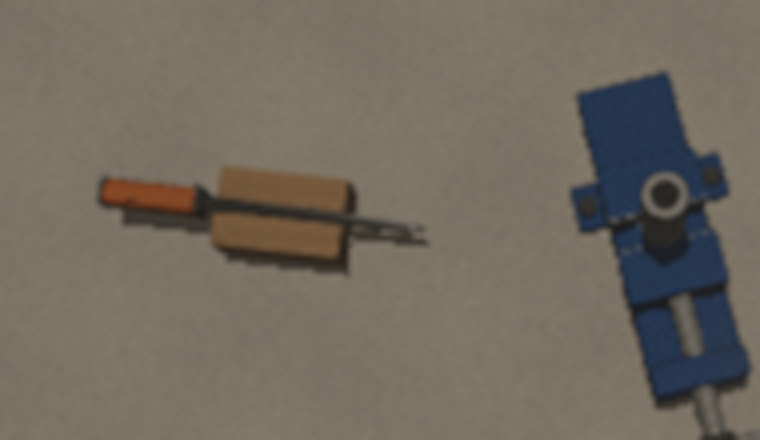

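View pics/tc2.png

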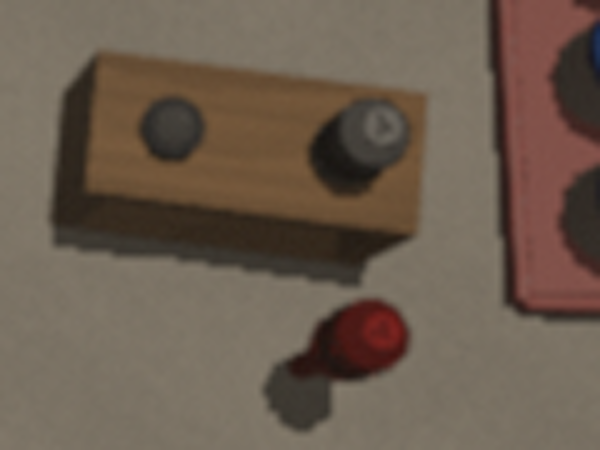

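View pics/sc1.png

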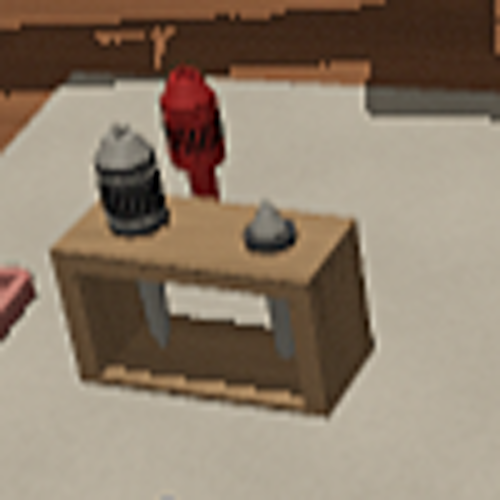

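View pics/sc2.png

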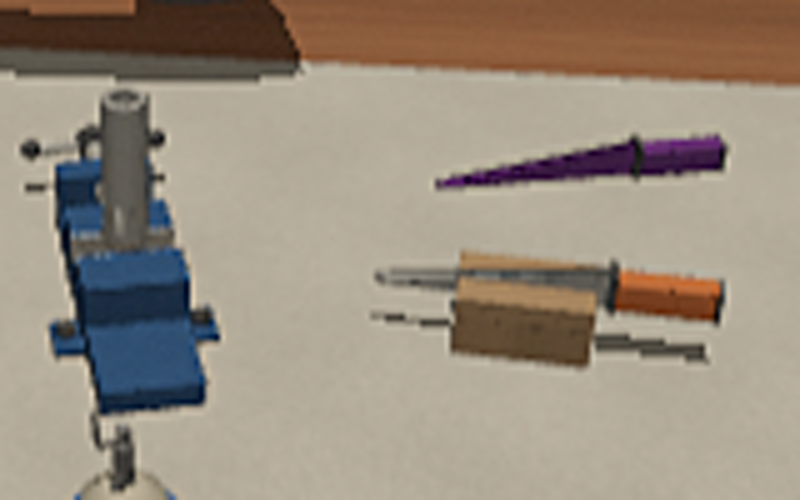

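The conical chuck is dark with a grey top; stand, socket and drift all show as described. I need the wrist camera geometry next, to plan a close look.

```bash
python3 - <<'E'
from h import *
o=robot.get_obs();print(o['time'])
c=cam('wrist'); print(c['tool_from_camera'].round(4)); print(c['intrinsics'].round(1)); print(c['Rw'].round(3))
T=Rn.from_quat(o['tool_rot']).as_matrix(); print(T.round(3), o['position'])
# stand rectangle from top with tighter filter
c=cam('top'); P=cloud(c)
r=robot.outline_of('stand','top')
m=r[0]['pixels']; m=cv2.erode(m.astype(np.uint8),np.ones((1,1)))>0
q=P[m]; q=q[(q[:,2]>.088)&(q[:,2]<.104)]; print(len(q),q[:,2].mean()); print(cv2.minAreaRect(q[:,:2].astype(np.float32)*1000))
r=robot.outline_of('drift_grip','top')
for k in r:
    q=P[k['pixels']]; print(k['p'],k['xy'],q.mean(0)); q=q[q[:,2]>.035]; 
    if len(q)>5: print(cv2.minAreaRect(q[:,:2].astype(np.float32)*1000))
E
```

```text
1.6
[[-2.000e-04 -9.603e-01 -2.790e-01  7.780e-02]
 [ 1.000e+00 -4.000e-04  5.000e-04  1.000e-03]
 [-6.000e-04 -2.790e-01  9.603e-01 -1.619e-01]
 [ 0.000e+00  0.000e+00  0.000e+00  1.000e+00]]
[[342.2   0.  314.3]
 [  0.  342.2 199.2]
 [  0.    0.    1. ]]
[[ 0.371 -0.892 -0.259]
 [-0.928 -0.357 -0.104]
 [ 0.001  0.279 -0.96 ]]
[[ 0.928  0.372  0.   ]
 [ 0.372 -0.928 -0.   ]
 [ 0.     0.    -1.   ]] [ 0.23232049 -0.58021576  0.222563  ]
1555 0.09659143180266838
((562.2033081054688, -294.6236877441406), (161.54469299316406, 71.790283203125), 83.18276977539062)
0.85 [206.0, 210.5] [0.52818077 0.28186366 0.05548341]
((459.09881591796875, 163.9832000732422), (405.9344177246094, 95.57315063476562), 56.158260345458984)
0.54 [187.3, 291.3] [0.33389223 0.32856787 0.01967298]
```

```bash
cat >> h.py <<'E'
def delta(pos,yawdeg=None,level=True):
    """rows units (cm, rad) from measured pose to target pos & tool-x yaw (tool down)"""
    o=robot.get_obs(); T=Rn.from_quat(o['tool_rot']).as_matrix(); p=o['position']
    t=T.T@(np.array(pos)-p)*100
    if yawdeg is None: yawdeg=np.degrees(np.arctan2(T[1,0],T[0,0]))
    a=np.radians(yawdeg); x=np.array([np.cos(a),np.sin(a),0]); z=np.array([0,0,-1.]); y=np.cross(z,x)
    R=np.stack([x,y,z],1); rv=Rn.from_matrix(T.T@R).as_rotvec()
    print('t=%.2f'%o['time'],'pos',p.round(4),'yaw',np.degrees(np.arctan2(T[1,0],T[0,0])).round(2),'q',o['q'].round(2),'F',o['ft_force'].round(1),'grip',round(o['grip_width'],4))
    print(' -> txyz cm',t.round(2),'r',rv.round(4))
E
python3 -c "
from h import *
delta([.557,-.336,.25],83.2)"
```

```text
t=1.80 pos [ 0.2323 -0.5802  0.2226] yaw 21.82 q [-1.37  0.53  1.43 -0.    1.18 -0.18] F [ 0.   0.2 -1. ] grip 0.0871
 -> txyz cm [ 39.22 -10.6   -2.75] r [-0.      0.     -1.0713]
```

Request:
send_rows:
  deltas:
    - {"tx": 39.2, "ty": -10.6, "tz": -2.8, "rz": -1.07}
    - {"tx": 39.2, "ty": -10.6, "tz": -2.8, "rz": -1.07}
    - {"tx": 39.2, "ty": -10.6, "tz": -2.8, "rz": -1.07}
    - {"tx": 39.2, "ty": -10.6, "tz": -2.8, "rz": -1.07}
    - {"tx": 39.2, "ty": -10.6, "tz": -2.8, "rz": -1.07}

```text
schema error: expected keys tx, ty, tz, rx, ry, rz
```

```bash
python3 -c "
from h import *
delta([.557,-.336,.25],83.2)"
```

```text
t=1.80 pos [ 0.2323 -0.5802  0.2226] yaw 21.82 q [-1.37  0.53  1.43 -0.    1.18 -0.18] F [ 0.   0.2 -1. ] grip 0.0871
 -> txyz cm [ 39.22 -10.6   -2.75] r [-0.      0.     -1.0713]
```

All keys are needed.

Request:
send_rows:
  deltas:
    - {"tx": 39.2, "ty": -10.6, "tz": -2.8, "rx": 0, "ry": 0, "rz": -1.07}
    - {"tx": 39.2, "ty": -10.6, "tz": -2.8, "rx": 0, "ry": 0, "rz": -1.07}
    - {"tx": 39.2, "ty": -10.6, "tz": -2.8, "rx": 0, "ry": 0, "rz": -1.07}
    - {"tx": 39.2, "ty": -10.6, "tz": -2.8, "rx": 0, "ry": 0, "rz": -1.07}
    - {"tx": 39.2, "ty": -10.6, "tz": -2.8, "rx": 0, "ry": 0, "rz": -1.07}

```text
time: 2.22
position: [0.3996, -0.4541, 0.2371]
tool_rot: [0.875, 0.484, 0.0, 0.0]
ft_force: [-0.0, 0.4, 0.9]
grip_width: 0.087
```

```bash
python3 -c "
from h import *
delta([.557,-.336,.25],83.2)"
```

```text
t=2.22 pos [ 0.3996 -0.4541  0.2371] yaw 57.94 q [-1.03  0.48  1.47  0.    1.19 -0.47] F [-0.   0.4  0.9] grip 0.087
 -> txyz cm [18.36  7.07 -1.29] r [ 2.000e-04  0.000e+00 -4.409e-01]
```

Request:
send_rows:
  deltas:
    - {"tx": 18.4, "ty": 7.1, "tz": -1.3, "rx": 0, "ry": 0, "rz": -0.44}
    - {"tx": 18.4, "ty": 7.1, "tz": -1.3, "rx": 0, "ry": 0, "rz": -0.44}
    - {"tx": 18.4, "ty": 7.1, "tz": -1.3, "rx": 0, "ry": 0, "rz": -0.44}
    - {"tx": 18.4, "ty": 7.1, "tz": -1.3, "rx": 0, "ry": 0, "rz": -0.44}
    - {"tx": 18.4, "ty": 7.1, "tz": -1.3, "rx": 0, "ry": 0, "rz": -0.44}

```text
time: 2.63
position: [0.5595, -0.3353, 0.2503]
tool_rot: [0.749, 0.663, 0.001, 0.0]
ft_force: [-0.3, -1.5, -0.2]
grip_width: 0.0869
```

Request:
send_rows:
  deltas:
    - {"tx": 0, "ty": 0, "tz": 0, "rx": 0, "ry": 0, "rz": 0}
    - {"tx": 0, "ty": 0, "tz": 0, "rx": 0, "ry": 0, "rz": 0}

```text
time: 2.8
position: [0.5581, -0.3364, 0.2498]
tool_rot: [0.749, 0.663, -0.0, 0.0]
ft_force: [-1.6, 0.1, 0.1]
grip_width: 0.0872
```

```bash
python3 - <<'E'
from h import *
delta([.557,-.336,.25],83.2)
c=cam('wrist'); save(c,'w1.png'); P=cloud(c)
for l in ['chuck_mid','stand','centre']:
    for r in robot.tip_of(l,'wrist')[:3]: print(l,r)
    for r in robot.outline_of(l,'wrist')[:2]:
        q=P[r['pixels']]; print(r['p'],r['xy'],q.min(0).round(4),q.max(0).round(4))
q=P.reshape(-1,3); q=q[(abs(q[:,0]-.557)<.03)&(abs(q[:,1]+.336)<.03)&(q[:,2]>.103)&(q[:,2]<.2)]
print(len(q),q.min(0),q.max(0))
for z0,z1 in [(.105,.115),(.12,.14),(.14,.147),(.147,.152),(.152,.158),(.158,.17)]:
    s=q[(q[:,2]>z0)&(q[:,2]<z1)]
    if len(s): print(z0,len(s),np.percentile(s,2,axis=0).round(4),np.percentile(s,98,axis=0).round(4))
E
```

```text
t=2.80 pos [ 0.5581 -0.3364  0.2498] yaw 83.05 q [-0.71  0.54  1.33 -0.    1.27 -0.59] F [-1.6  0.1  0.1] grip 0.0872
 -> txyz cm [ 0.03 -0.12 -0.02] r [-0.      0.0005 -0.0027]
chuck_mid {'xy': [312.7, 191.7], 'p': 0.97}
chuck_mid {'xy': [214.5, 198.0], 'p': 0.62}
0.6 [211.9, 198.0] [ 4.517e-01 -3.539e-01  3.000e-04] [ 0.5689 -0.2608  0.4117]
0.58 [315.5, 195.5] [ 0.5388 -0.3727  0.0962] [ 0.5786 -0.2608  0.4117]
stand {'xy': [314.1, 135.1], 'p': 0.6}
0.65 [313.6, 130.4] [ 0.522  -0.4148 -0.0007] [ 0.6166 -0.2141  0.4117]
centre {'xy': [314.6, 92.7], 'p': 0.73}
0.69 [316.4, 91.3] [ 0.5555 -0.2705  0.0971] [ 0.5849 -0.2409  0.4117]
1649 [ 0.54337575 -0.35549318  0.10314261] [ 0.57753927 -0.32116752  0.16490157]
0.105 72 [ 0.5462 -0.3324  0.1056] [ 0.576  -0.3217  0.1147]
0.12 198 [ 0.5451 -0.3347  0.1205] [ 0.577  -0.3215  0.1398]
0.14 270 [ 0.5441 -0.3549  0.1402] [ 0.5765 -0.322   0.1469]
0.147 335 [ 0.546  -0.3529  0.1472] [ 0.5746 -0.3243  0.1519]
0.152 359 [ 0.5488 -0.3499  0.1521] [ 0.5718 -0.3268  0.1579]
0.158 373 [ 0.5524 -0.3461  0.158 ] [ 0.5683 -0.3301  0.1638]
```

View pics/w1.png

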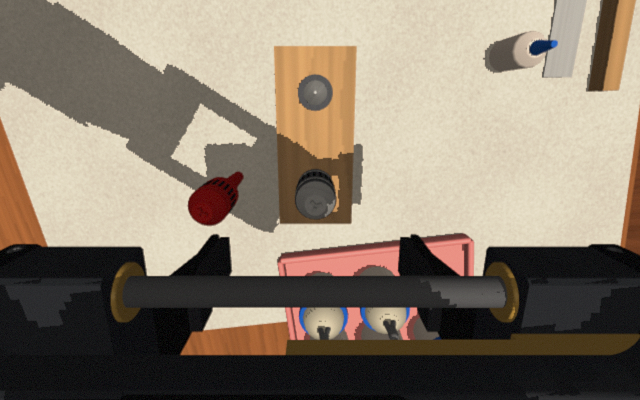

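Wrist view: chuck at (315,195), dead centre at (315,92), red copy at (215,198). That puts the chuck at about (0.560,-0.338), with top and body sizes as given. Descending.

Request:
send_rows:
  deltas:
    - {"tx": -0.2, "ty": 0.2, "tz": 4, "rx": 0, "ry": 0, "rz": 0}
    - {"tx": -0.2, "ty": 0.2, "tz": 8, "rx": 0, "ry": 0, "rz": 0}
    - {"tx": -0.2, "ty": 0.2, "tz": 11, "rx": 0, "ry": 0, "rz": 0}
    - {"tx": -0.2, "ty": 0.2, "tz": 13, "rx": 0, "ry": 0, "rz": 0}
    - {"tx": -0.2, "ty": 0.2, "tz": 14.2, "rx": 0, "ry": 0, "rz": 0}
  claw: 6
  squeeze: 25

```text
time: 3.57
position: [0.5565, -0.3396, 0.1046]
tool_rot: [0.75, 0.661, -0.0, -0.003]
ft_force: [-0.7, 0.2, -0.1]
grip_width: 0.0636
```

Request:
send_rows:
  deltas:
    - {"tx": 0, "ty": 0, "tz": 0, "rx": 0, "ry": 0, "rz": 0}

```text
time: 3.65
position: [0.5566, -0.3394, 0.1048]
tool_rot: [0.75, 0.661, -0.0, -0.003]
ft_force: [-0.2, 0.0, -0.8]
grip_width: 0.0615
```

```bash
python3 - <<'E'
from h import *
delta([.560,-.338,.108],83.2)
c=cam('wrist'); save(c,'w2.png')
E
```

```text
t=3.65 pos [ 0.5566 -0.3394  0.1048] yaw 82.77 q [-0.72  0.71  1.45 -0.    0.99 -0.59] F [-0.2  0.  -0.8] grip 0.0615
 -> txyz cm [ 0.18  0.32 -0.32] r [-0.005  -0.0034 -0.0075]
```

View pics/w2.png

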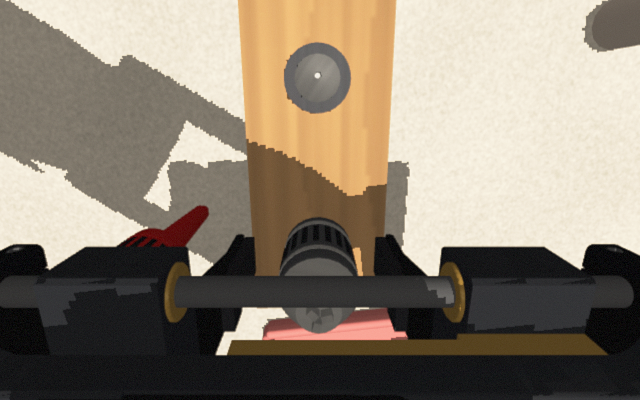

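Chuck sits between the fingers at (318,280). Small correction, then close.

Request:
send_rows:
  deltas:
    - {"tx": 0.15, "ty": 0.3, "tz": -0.3, "rx": 0, "ry": 0, "rz": 0}
    - {"tx": 0.15, "ty": 0.3, "tz": -0.3, "rx": 0, "ry": 0, "rz": 0}
    - {"tx": 0.15, "ty": 0.3, "tz": -0.3, "rx": 0, "ry": 0, "rz": 0}

```text
time: 3.95
position: [0.5633, -0.34, 0.1133]
tool_rot: [0.75, 0.662, 0.0, 0.002]
ft_force: [0.6, -0.5, -0.2]
grip_width: 0.0601
```

Request:
send_rows:
  deltas:
    - {"tx": 0, "ty": 0, "tz": 0, "rx": 0, "ry": 0, "rz": 0}
    - {"tx": 0, "ty": 0, "tz": 0, "rx": 0, "ry": 0, "rz": 0}
    - {"tx": 0, "ty": 0, "tz": 0, "rx": 0, "ry": 0, "rz": 0}
    - {"tx": 0, "ty": 0, "tz": 0, "rx": 0, "ry": 0, "rz": 0}
    - {"tx": 0, "ty": 0, "tz": 0, "rx": 0, "ry": 0, "rz": 0}
  claw: 2.5
  squeeze: 40

```text
time: 4.37
position: [0.5594, -0.3385, 0.111]
tool_rot: [0.749, 0.662, -0.002, -0.002]
ft_force: [-8.3, 1.1, 5.7]
grip_width: 0.0346
```

```bash
python3 - <<'E'
from h import *
delta([.560,-.338,.108],83.2)
E
```

```text
t=4.37 pos [ 0.5594 -0.3385  0.111 ] yaw 82.91 q [-0.71  0.7   1.44 -0.    1.   -0.59] F [-8.3  1.1  5.7] grip 0.0346
 -> txyz cm [0.06 0.06 0.3 ] r [-0.006  -0.0007 -0.005 ]
```

Gripped (34.6 mm). Lift 17 cm.

Request:
send_rows:
  deltas:
    - {"tx": 0, "ty": 0, "tz": -1, "rx": 0, "ry": 0, "rz": 0}
    - {"tx": 0, "ty": 0, "tz": -3, "rx": 0, "ry": 0, "rz": 0}
    - {"tx": 0, "ty": 0, "tz": -6, "rx": 0, "ry": 0, "rz": 0}
    - {"tx": 0, "ty": 0, "tz": -10, "rx": 0, "ry": 0, "rz": 0}
    - {"tx": 0, "ty": 0, "tz": -14, "rx": 0, "ry": 0, "rz": 0}

```text
time: 4.78
position: [0.5604, -0.3374, 0.2492]
tool_rot: [0.75, 0.662, -0.0, -0.003]
ft_force: [1.3, -1.2, -8.1]
grip_width: 0.0332
```

Request:
send_rows:
  deltas:
    - {"tx": 0, "ty": 0, "tz": -2, "rx": 0, "ry": 0, "rz": 0}
    - {"tx": 0, "ty": 0, "tz": -3, "rx": 0, "ry": 0, "rz": 0}
    - {"tx": 0, "ty": 0, "tz": -3, "rx": 0, "ry": 0, "rz": 0}

```text
time: 5.03
position: [0.5625, -0.3392, 0.2827]
tool_rot: [0.75, 0.662, 0.0, 0.002]
ft_force: [1.3, -0.5, -8.0]
grip_width: 0.0331
```

```bash
python3 - <<'E'
from h import *
delta([.524,.006,.28],83.2)
c=cam('scene'); save(c,'s2.png')
E
```

```text
t=5.03 pos [ 0.5625 -0.3392  0.2827] yaw 82.84 q [-0.71  0.51  1.28  0.    1.34 -0.59] F [ 1.3 -0.5 -8. ] grip 0.0331
 -> txyz cm [33.78 -8.12  0.19] r [ 0.0031  0.0016 -0.0062]
```

View pics/s2.png

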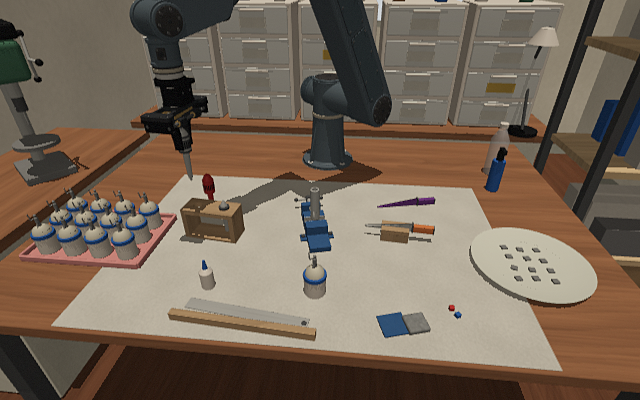

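Chuck is lifted clean in the scene view at (190,150), and the dead centre still stands. Move near the socket and look.

Request:
send_rows:
  deltas:
    - {"tx": 4, "ty": -1.2, "tz": 0, "rx": 0, "ry": 0, "rz": 0}
    - {"tx": 8, "ty": -2.4, "tz": 0, "rx": 0, "ry": 0, "rz": 0}
    - {"tx": 12, "ty": -3.6, "tz": 0, "rx": 0, "ry": 0, "rz": 0}
    - {"tx": 16, "ty": -4.8, "tz": 0, "rx": 0, "ry": 0, "rz": 0}
    - {"tx": 20, "ty": -6, "tz": 0, "rx": 0, "ry": 0, "rz": 0}

```text
time: 5.5
position: [0.5244, -0.1308, 0.2771]
tool_rot: [0.75, 0.661, -0.001, -0.004]
ft_force: [1.0, 0.1, -7.6]
grip_width: 0.0329
```

Request:
send_rows:
  deltas:
    - {"tx": 3, "ty": -0.8, "tz": 0, "rx": 0, "ry": 0, "rz": 0}
    - {"tx": 5, "ty": -1.2, "tz": 0, "rx": 0, "ry": 0, "rz": 0}
    - {"tx": 5, "ty": -1.2, "tz": 0, "rx": 0, "ry": 0, "rz": 0}
    - {"tx": 5, "ty": -1.2, "tz": 0, "rx": 0, "ry": 0, "rz": 0}

```text
time: 5.83
position: [0.5195, -0.0804, 0.2781]
tool_rot: [0.749, 0.663, -0.002, -0.003]
ft_force: [0.5, -0.9, -7.0]
grip_width: 0.0334
```

```bash
python3 - <<'E'
from h import *
delta([.524,.006,.28],83.2)
c=cam('wrist'); save(c,'w3.png'); P=cloud(c)
for l in ['socket_mouth','slot']:
    for r in robot.tip_of(l,'wrist')[:3]: print(l,r,at_z(c,r['xy'],.15 if l!='slot' else .058))
q=P.reshape(-1,3); q=q[(abs(q[:,0]-.524)<.04)&(abs(q[:,1]-.006)<.04)]
for z0,z1 in [(.08,.11),(.11,.14),(.144,.156)]:
    s=q[(q[:,2]>z0)&(q[:,2]<z1)]
    if len(s): print(z0,len(s),np.percentile(s,1,axis=0).round(4),np.percentile(s,99,axis=0).round(4),s[:,2].mean())
c=cam('scene')
for l in ['socket_mouth','slot']:
    for r in robot.tip_of(l,'scene')[:3]: print(l,r,at_z(c,r['xy'],.15 if l!='slot' else .058))
E
```

```text
t=5.83 pos [ 0.5195 -0.0804  0.2781] yaw 83.0 q [-0.37  0.33  1.61 -0.    1.21 -0.24] F [ 0.5 -0.9 -7. ] grip 0.0334
 -> txyz cm [ 8.63 -0.61 -0.18] r [-0.0062 -0.0013 -0.0035]
socket_mouth {'xy': [304.3, 87.6], 'p': 0.56} [0.52279662 0.00555118 0.15      ]
socket_mouth {'xy': [363.7, 307.3], 'p': 0.28} [ 0.55361704 -0.20259069  0.15      ]
slot {'xy': [308.6, 94.5], 'p': 0.62} [0.52374907 0.00145278 0.058     ]
0.08 97 [ 0.5179 -0.0025  0.0807] [0.5313 0.0115 0.1098] 0.09443063895870231
0.11 138 [ 0.5165 -0.0035  0.1105] [0.533  0.0127 0.1397] 0.1261733004612236
0.144 605 [ 0.5113 -0.0088  0.1446] [0.5378 0.0177 0.1513] 0.14932374856489014
socket_mouth {'xy': [313.9, 188.6], 'p': 0.84} [0.51943837 0.00388399 0.15      ]
socket_mouth {'xy': [314.3, 289.4], 'p': 0.51} [0.91478079 0.04953647 0.15      ]
slot {'xy': [314.4, 215.3], 'p': 0.86} [0.5201991  0.00476375 0.058     ]
```

View pics/w3.png

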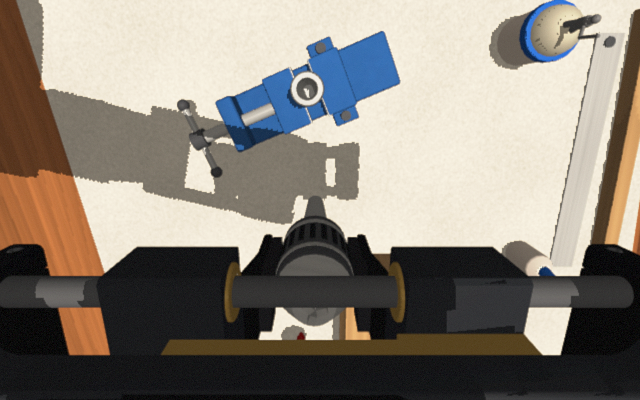

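Socket rim at (306,90) in the wrist view gives centre (0.5246, 0.0045) at z 0.149, as it must be. Move above it.

Request:
send_rows:
  deltas:
    - {"tx": 3, "ty": -0.2, "tz": 0, "rx": 0, "ry": 0, "rz": 0}
    - {"tx": 6, "ty": -0.4, "tz": 0, "rx": 0, "ry": 0, "rz": 0}
    - {"tx": 8.0, "ty": -0.5, "tz": 0, "rx": 0, "ry": 0, "rz": 0}
    - {"tx": 8.5, "ty": -0.5, "tz": 0, "rx": 0, "ry": 0, "rz": 0}
    - {"tx": 8.5, "ty": -0.5, "tz": 0, "rx": 0, "ry": 0, "rz": 0}

```text
time: 6.55
position: [0.5272, 0.0034, 0.2808]
tool_rot: [0.749, 0.662, -0.0, -0.0]
ft_force: [-0.3, 0.2, -7.2]
grip_width: 0.0333
```

Request:
send_rows:
  deltas:
    - {"tx": 0, "ty": 0, "tz": 0, "rx": 0, "ry": 0, "rz": 0}
    - {"tx": 0, "ty": 0, "tz": 0, "rx": 0, "ry": 0, "rz": 0}
    - {"tx": 0, "ty": 0, "tz": 0, "rx": 0, "ry": 0, "rz": 0}

```text
time: 6.8
position: [0.5274, 0.0013, 0.2809]
tool_rot: [0.75, 0.661, -0.0, 0.0]
ft_force: [-0.2, -0.3, -7.0]
grip_width: 0.0331
```

```bash
python3 - <<'E'
from h import *
delta([.5246,.0045,.28],83.2)
c=cam('scene'); save(c,'s3.png')
delta([.5246,.0045,.28],83.2)
cr=cv2.resize(c['color'][60:260,250:390],None,fx=3,fy=3); cv2.imwrite('pics/s3c.png',cr[:,:,::-1])
E
```

```text
t=6.80 pos [0.5274 0.0013 0.2809] yaw 82.75 q [-0.21  0.33  1.6  -0.    1.21 -0.08] F [-0.2 -0.3 -7. ] grip 0.0331
 -> txyz cm [ 0.29 -0.32  0.09] r [ 0.0001  0.0005 -0.0079]
t=6.85 pos [0.5274 0.0014 0.2809] yaw 82.75 q [-0.21  0.33  1.6  -0.    1.21 -0.08] F [-0.1  0.  -7.7] grip 0.0329
 -> txyz cm [ 0.28 -0.31  0.09] r [ 0.0001  0.0004 -0.0079]
```

View pics/s3c.png

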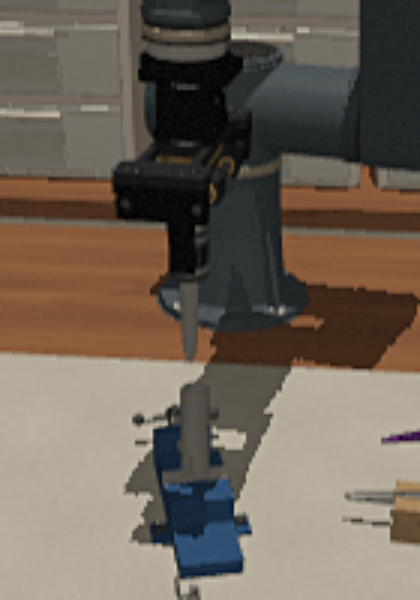

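Nose hangs just above the socket in the scene crop. Correct and lower into the bore, stopping above touch.

Request:
send_rows:
  deltas:
    - {"tx": 0.3, "ty": -0.3, "tz": 0.5, "rx": 0, "ry": 0, "rz": 0}
    - {"tx": 0.3, "ty": -0.3, "tz": 2.5, "rx": 0, "ry": 0, "rz": 0}
    - {"tx": 0.3, "ty": -0.3, "tz": 5, "rx": 0, "ry": 0, "rz": 0}
    - {"tx": 0.3, "ty": -0.3, "tz": 7, "rx": 0, "ry": 0, "rz": 0}
    - {"tx": 0.3, "ty": -0.3, "tz": 8.5, "rx": 0, "ry": 0, "rz": 0}
  squeeze: 60

```text
time: 7.27
position: [0.5232, 0.0058, 0.1939]
tool_rot: [0.75, 0.661, -0.001, -0.001]
ft_force: [-0.4, -0.6, -8.5]
grip_width: 0.0326
```

Request:
send_rows:
  deltas:
    - {"tx": 0, "ty": 0, "tz": 0.3, "rx": 0, "ry": 0, "rz": 0}
    - {"tx": 0, "ty": 0, "tz": 0.6, "rx": 0, "ry": 0, "rz": 0}
    - {"tx": 0, "ty": 0, "tz": 0.6, "rx": 0, "ry": 0, "rz": 0}
    - {"tx": 0, "ty": 0, "tz": 0.6, "rx": 0, "ry": 0, "rz": 0}

```text
time: 7.6
position: [0.5237, 0.0057, 0.1902]
tool_rot: [0.75, 0.662, -0.001, -0.001]
ft_force: [-3.1, -1.3, -8.4]
grip_width: 0.0328
```

```bash
python3 - <<'E'
from h import *
delta([.5246,.0045,.174],83.2)
print(robot.get_obs()['moment'].round(2))
E
```

```text
t=7.60 pos [0.5237 0.0057 0.1902] yaw 82.85 q [-0.2   0.44  1.72 -0.    0.99 -0.08] F [-3.1 -1.3 -8.4] grip 0.0328
 -> txyz cm [-0.1   0.11  1.62] r [-0.0023  0.0006 -0.0062]
[-0.36  0.65 -0.05]
```

Request:
send_rows:
  deltas:
    - {"tx": -0.05, "ty": -0.1, "tz": 0.3, "rx": 0, "ry": 0, "rz": 0}
    - {"tx": -0.05, "ty": -0.1, "tz": 0.6, "rx": 0, "ry": 0, "rz": 0}
    - {"tx": -0.05, "ty": -0.1, "tz": 0.9, "rx": 0, "ry": 0, "rz": 0}
    - {"tx": -0.05, "ty": -0.1, "tz": 1.1, "rx": 0, "ry": 0, "rz": 0}
    - {"tx": -0.05, "ty": -0.1, "tz": 1.1, "rx": 0, "ry": 0, "rz": 0}

```text
time: 8.02
position: [0.5231, 0.0054, 0.1784]
tool_rot: [0.75, 0.662, -0.0, -0.0]
ft_force: [-2.3, -2.2, -8.3]
grip_width: 0.0327
```

Request:
send_rows:
  deltas:
    - {"tx": 0, "ty": 0, "tz": 0.1, "rx": 0, "ry": 0, "rz": 0}
    - {"tx": 0, "ty": 0, "tz": 0.2, "rx": 0, "ry": 0, "rz": 0}
    - {"tx": 0, "ty": 0, "tz": 0.2, "rx": 0, "ry": 0, "rz": 0}
    - {"tx": 0, "ty": 0, "tz": 0.2, "rx": 0, "ry": 0, "rz": 0}

```text
time: 8.35
position: [0.5231, 0.0054, 0.1766]
tool_rot: [0.75, 0.662, -0.001, -0.0]
ft_force: [-4.9, -2.9, -8.2]
grip_width: 0.0327
```

```bash
python3 - <<'E'
from h import *
delta([.5246,.0045,.174],83.2)
print(robot.get_obs()['moment'].round(2))
E
```

```text
t=8.35 pos [0.5231 0.0054 0.1766] yaw 82.85 q [-0.2   0.46  1.73 -0.    0.95 -0.08] F [-4.9 -2.9 -8.2] grip 0.0327
 -> txyz cm [-0.07  0.16  0.26] r [-0.0012  0.0003 -0.0062]
[-0.54  0.92  0.03]
```

Request:
send_rows:
  deltas:
    - {"tx": -0.05, "ty": -0.08, "tz": 0.1, "rx": 0, "ry": 0, "rz": 0}
    - {"tx": -0.05, "ty": -0.08, "tz": 0.2, "rx": 0, "ry": 0, "rz": 0}
    - {"tx": -0.05, "ty": -0.08, "tz": 0.3, "rx": 0, "ry": 0, "rz": 0}
    - {"tx": -0.05, "ty": -0.08, "tz": 0.3, "rx": 0, "ry": 0, "rz": 0}

```text
time: 8.68
position: [0.5229, 0.0051, 0.1739]
tool_rot: [0.75, 0.662, 0.0, 0.0]
ft_force: [-4.5, -2.9, -6.3]
grip_width: 0.0326
```

```bash
python3 - <<'E'
from h import *
delta([.5246,.0045,.174],83.2)
print(robot.get_obs()['moment'].round(2))
E
```

```text
t=8.68 pos [0.5229 0.0051 0.1739] yaw 82.83 q [-0.2   0.46  1.74  0.    0.94 -0.08] F [-4.5 -2.9 -6.3] grip 0.0326
 -> txyz cm [-0.04  0.18 -0.01] r [ 0.0004 -0.0001 -0.0064]
[-0.45  0.86  0.04]
```

Request:
send_rows:
  deltas:
    - {"tx": -0.06, "ty": -0.12, "tz": 0.05, "rx": 0, "ry": 0, "rz": 0}
    - {"tx": -0.06, "ty": -0.12, "tz": 0.1, "rx": 0, "ry": 0, "rz": 0}
    - {"tx": -0.06, "ty": -0.12, "tz": 0.15, "rx": 0, "ry": 0, "rz": 0}
    - {"tx": -0.06, "ty": -0.12, "tz": 0.15, "rx": 0, "ry": 0, "rz": 0}

```text
time: 9.02
position: [0.5227, 0.0048, 0.173]
tool_rot: [0.75, 0.661, 0.001, 0.001]
ft_force: [-1.7, -0.2, -1.7]
grip_width: 0.0331
```

Request:
send_rows:
  deltas:
    - {"tx": 0, "ty": 0, "tz": 0.05, "rx": 0, "ry": 0, "rz": 0}
    - {"tx": 0, "ty": 0, "tz": 0.1, "rx": 0, "ry": 0, "rz": 0}
    - {"tx": 0, "ty": 0, "tz": 0.1, "rx": 0, "ry": 0, "rz": 0}

```text
time: 9.27
position: [0.5227, 0.0048, 0.1722]
tool_rot: [0.75, 0.661, 0.001, 0.001]
ft_force: [-0.7, 1.6, 2.8]
grip_width: 0.0328
```

```bash
python3 - <<'E'
from h import *
delta([.5246,.0045,.174],83.2)
print(robot.get_obs()['moment'].round(2))
E
```

```text
t=9.27 pos [0.5227 0.0048 0.1722] yaw 82.83 q [-0.21  0.46  1.74  0.    0.94 -0.08] F [-0.7  1.6  2.8] grip 0.0328
 -> txyz cm [-0.    0.19 -0.18] r [ 0.003  -0.0004 -0.0065]
[ 0.27  0.38 -0.03]
```

Request:
send_rows:
  deltas:
    - {"tx": 0, "ty": 0, "tz": 0.05, "rx": 0, "ry": 0, "rz": 0}
    - {"tx": 0, "ty": 0, "tz": 0.1, "rx": 0, "ry": 0, "rz": 0}
    - {"tx": 0, "ty": 0, "tz": 0.15, "rx": 0, "ry": 0, "rz": 0}
    - {"tx": 0, "ty": 0, "tz": 0.15, "rx": 0, "ry": 0, "rz": 0}

```text
time: 9.6
position: [0.5228, 0.0047, 0.1713]
tool_rot: [0.75, 0.661, 0.001, 0.001]
ft_force: [-1.6, 2.2, 8.7]
grip_width: 0.0327
```

```bash
python3 - <<'E'
from h import *
delta([.5246,.0045,.174],83.2)
print(robot.get_obs()['moment'].round(2))
E
```

```text
t=9.60 pos [0.5228 0.0047 0.1713] yaw 82.83 q [-0.21  0.46  1.74  0.    0.93 -0.08] F [-1.6  2.2  8.7] grip 0.0327
 -> txyz cm [-0.    0.19 -0.27] r [ 0.0033 -0.0004 -0.0065]
[ 0.36  0.63 -0.  ]
```

Force 8.7 N. Add slightly and start the twist.

Request:
send_rows:
  deltas:
    - {"tx": 0, "ty": 0, "tz": 0.03, "rx": 0, "ry": 0, "rz": 0.1}
    - {"tx": 0, "ty": 0, "tz": 0.05, "rx": 0, "ry": 0, "rz": 0.2}
    - {"tx": 0, "ty": 0, "tz": 0.06, "rx": 0, "ry": 0, "rz": 0.3}
    - {"tx": 0, "ty": 0, "tz": 0.06, "rx": 0, "ry": 0, "rz": 0.4}
    - {"tx": 0, "ty": 0, "tz": 0.06, "rx": 0, "ry": 0, "rz": 0.42}

```text
time: 10.02
position: [0.5226, 0.0049, 0.17]
tool_rot: [0.872, 0.49, 0.001, 0.001]
ft_force: [-0.4, 1.8, 4.9]
grip_width: 0.0329
```

```bash
python3 - <<'E'
from h import *
delta([.5246,.0045,.174],83.2)
print(robot.get_obs()['moment'].round(2))
E
```

```text
t=10.02 pos [0.5226 0.0049 0.17  ] yaw 58.63 q [-0.21  0.46  1.74  0.    0.93  0.34] F [-0.4  1.8  4.9] grip 0.0329
 -> txyz cm [ 0.07  0.19 -0.39] r [ 0.0026 -0.0013 -0.4288]
[0.57 0.32 0.11]
```

Request:
send_rows:
  deltas:
    - {"tx": 0, "ty": 0, "tz": 0.03, "rx": 0, "ry": 0, "rz": -0.12}
    - {"tx": 0, "ty": 0, "tz": 0.06, "rx": 0, "ry": 0, "rz": -0.24}
    - {"tx": 0, "ty": 0, "tz": 0.09, "rx": 0, "ry": 0, "rz": -0.36}
    - {"tx": 0, "ty": 0, "tz": 0.12, "rx": 0, "ry": 0, "rz": -0.48}
    - {"tx": 0, "ty": 0, "tz": 0.15, "rx": 0, "ry": 0, "rz": -0.6}

```text
time: 10.43
position: [0.5229, 0.0047, 0.169]
tool_rot: [0.685, 0.728, 0.001, 0.001]
ft_force: [-0.6, 2.3, 9.1]
grip_width: 0.0324
```

Request:
send_rows:
  deltas:
    - {"tx": 0, "ty": 0, "tz": 0, "rx": 0, "ry": 0, "rz": -0.12}
    - {"tx": 0, "ty": 0, "tz": 0, "rx": 0, "ry": 0, "rz": -0.24}
    - {"tx": 0, "ty": 0, "tz": 0, "rx": 0, "ry": 0, "rz": -0.24}

```text
time: 10.68
position: [0.523, 0.0046, 0.1687]
tool_rot: [0.593, 0.805, 0.001, 0.002]
ft_force: [-0.0, 3.0, 6.3]
grip_width: 0.0328
```

```bash
python3 - <<'E'
from h import *
delta([.5246,.0045,.174],83.2)
print(robot.get_obs()['moment'].round(2))
E
```

```text
t=10.68 pos [0.523  0.0046 0.1687] yaw 107.28 q [-0.21  0.47  1.75  0.    0.93 -0.51] F [-0.   3.   6.3] grip 0.0328
 -> txyz cm [-0.06  0.15 -0.53] r [0.0037 0.0007 0.4203]
[0.37 0.27 0.34]
```

Request:
send_rows:
  deltas:
    - {"tx": 0, "ty": 0, "tz": 0.04, "rx": 0, "ry": 0, "rz": 0.12}
    - {"tx": 0, "ty": 0, "tz": 0.08, "rx": 0, "ry": 0, "rz": 0.24}
    - {"tx": 0, "ty": 0, "tz": 0.11, "rx": 0, "ry": 0, "rz": 0.36}
    - {"tx": 0, "ty": 0, "tz": 0.12, "rx": 0, "ry": 0, "rz": 0.48}
    - {"tx": 0, "ty": 0, "tz": 0.12, "rx": 0, "ry": 0, "rz": 0.6}

```text
time: 11.1
position: [0.5227, 0.0047, 0.1681]
tool_rot: [0.807, 0.591, 0.001, 0.001]
ft_force: [-0.3, 2.3, 8.0]
grip_width: 0.0327
```

Request:
send_rows:
  deltas:
    - {"tx": 0, "ty": 0, "tz": 0.02, "rx": 0, "ry": 0, "rz": 0.12}
    - {"tx": 0, "ty": 0, "tz": 0.03, "rx": 0, "ry": 0, "rz": 0.24}
    - {"tx": 0, "ty": 0, "tz": 0.03, "rx": 0, "ry": 0, "rz": 0.24}

```text
time: 11.35
position: [0.5227, 0.0049, 0.1678]
tool_rot: [0.872, 0.489, 0.002, 0.001]
ft_force: [-1.0, 0.9, 10.3]
grip_width: 0.0331
```

```bash
python3 - <<'E'
from h import *
delta([.5246,.0045,.174],83.2)
print(robot.get_obs()['moment'].round(2))
E
```

```text
t=11.35 pos [0.5227 0.0049 0.1678] yaw 58.57 q [-0.21  0.47  1.75  0.    0.93  0.34] F [-1.   0.9 10.3] grip 0.0331
 -> txyz cm [ 0.07  0.19 -0.62] r [ 0.0029 -0.0015 -0.4299]
[ 0.53  0.67 -0.44]
```

Request:
send_rows:
  deltas:
    - {"tx": 0, "ty": 0, "tz": 0.02, "rx": 0, "ry": 0, "rz": -0.12}
    - {"tx": 0, "ty": 0, "tz": 0.04, "rx": 0, "ry": 0, "rz": -0.24}
    - {"tx": 0, "ty": 0, "tz": 0.05, "rx": 0, "ry": 0, "rz": -0.36}
    - {"tx": 0, "ty": 0, "tz": 0.05, "rx": 0, "ry": 0, "rz": -0.48}
    - {"tx": 0, "ty": 0, "tz": 0.05, "rx": 0, "ry": 0, "rz": -0.6}

```text
time: 11.77
position: [0.5229, 0.0047, 0.1674]
tool_rot: [0.686, 0.728, 0.001, 0.001]
ft_force: [-1.3, 1.9, 8.9]
grip_width: 0.0328
```

Request:
send_rows:
  deltas:
    - {"tx": 0, "ty": 0, "tz": 0.0, "rx": 0, "ry": 0, "rz": -0.12}
    - {"tx": 0, "ty": 0, "tz": 0.0, "rx": 0, "ry": 0, "rz": -0.24}
    - {"tx": 0, "ty": 0, "tz": 0.0, "rx": 0, "ry": 0, "rz": -0.24}

```text
time: 12.02
position: [0.523, 0.0046, 0.1673]
tool_rot: [0.593, 0.805, 0.001, 0.002]
ft_force: [-0.0, 2.2, 8.9]
grip_width: 0.0332
```

```bash
python3 - <<'E'
from h import *
delta([.5246,.0045,.174],83.2)
print(robot.get_obs()['moment'].round(2))
E
```

```text
t=12.02 pos [0.523  0.0046 0.1673] yaw 107.29 q [-0.21  0.47  1.75  0.    0.92 -0.51] F [-0.   2.2  8.9] grip 0.0332
 -> txyz cm [-0.06  0.15 -0.67] r [0.004  0.0008 0.4205]
[0.37 0.48 0.39]
```

Request:
send_rows:
  deltas:
    - {"tx": 0, "ty": 0, "tz": 0.03, "rx": 0, "ry": 0, "rz": 0.12}
    - {"tx": 0, "ty": 0, "tz": 0.05, "rx": 0, "ry": 0, "rz": 0.24}
    - {"tx": 0, "ty": 0, "tz": 0.06, "rx": 0, "ry": 0, "rz": 0.36}
    - {"tx": 0, "ty": 0, "tz": 0.06, "rx": 0, "ry": 0, "rz": 0.48}
    - {"tx": 0, "ty": 0, "tz": 0.06, "rx": 0, "ry": 0, "rz": 0.6}

```text
time: 12.43
position: [0.5227, 0.0047, 0.1669]
tool_rot: [0.807, 0.591, 0.001, 0.001]
ft_force: [-1.2, 2.2, 11.2]
grip_width: 0.0327
```

Request:
send_rows:
  deltas:
    - {"tx": 0, "ty": 0, "tz": 0.01, "rx": 0, "ry": 0, "rz": 0.12}
    - {"tx": 0, "ty": 0, "tz": 0.01, "rx": 0, "ry": 0, "rz": 0.24}
    - {"tx": 0, "ty": 0, "tz": 0.01, "rx": 0, "ry": 0, "rz": 0.24}

```text
time: 12.68
position: [0.5227, 0.0049, 0.1668]
tool_rot: [0.872, 0.489, 0.002, 0.001]
ft_force: [-2.5, 1.9, 11.1]
grip_width: 0.0331
```

```bash
python3 - <<'E'
from h import *
delta([.5246,.0045,.174],83.2)
print(robot.get_obs()['moment'].round(2))
c=cam('scene'); save(c,'s4.png')
cr=cv2.resize(c['color'][110:260,270:370],None,fx=5,fy=5,interpolation=cv2.INTER_CUBIC)[:600]; cv2.imwrite('pics/s4c.png',cr[:,:,::-1])
E
```

```text
t=12.68 pos [0.5227 0.0049 0.1668] yaw 58.56 q [-0.21  0.47  1.75  0.    0.92  0.34] F [-2.5  1.9 11.1] grip 0.0331
 -> txyz cm [ 0.07  0.18 -0.72] r [ 0.003  -0.0015 -0.4301]
[ 0.47  0.73 -0.61]
```

View pics/s4c.png

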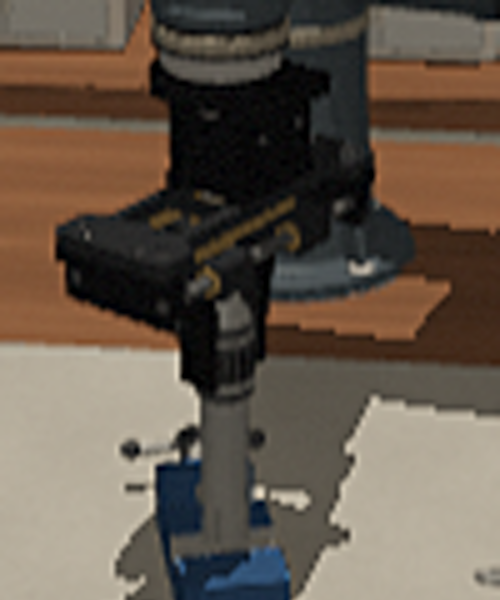

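Shank is in, the body sits just above the rim (crop (225,385)). Two more half-twists at about 12 N to confirm convergence.

Request:
send_rows:
  deltas:
    - {"tx": 0, "ty": 0, "tz": 0.01, "rx": 0, "ry": 0, "rz": -0.12}
    - {"tx": 0, "ty": 0, "tz": 0.02, "rx": 0, "ry": 0, "rz": -0.24}
    - {"tx": 0, "ty": 0, "tz": 0.03, "rx": 0, "ry": 0, "rz": -0.36}
    - {"tx": 0, "ty": 0, "tz": 0.03, "rx": 0, "ry": 0, "rz": -0.48}
    - {"tx": 0, "ty": 0, "tz": 0.03, "rx": 0, "ry": 0, "rz": -0.6}

```text
time: 13.15
position: [0.523, 0.0047, 0.166]
tool_rot: [0.685, 0.729, 0.001, 0.001]
ft_force: [-0.5, 2.9, 10.0]
grip_width: 0.033
```

Request:
send_rows:
  deltas:
    - {"tx": 0, "ty": 0, "tz": 0.0, "rx": 0, "ry": 0, "rz": -0.12}
    - {"tx": 0, "ty": 0, "tz": 0.0, "rx": 0, "ry": 0, "rz": -0.24}
    - {"tx": 0, "ty": 0, "tz": 0.0, "rx": 0, "ry": 0, "rz": -0.24}

```text
time: 13.4
position: [0.5231, 0.0047, 0.1663]
tool_rot: [0.593, 0.805, 0.001, 0.002]
ft_force: [-1.4, 2.8, 8.9]
grip_width: 0.0327
```

Request:
send_rows:
  deltas:
    - {"tx": 0, "ty": 0, "tz": 0, "rx": 0, "ry": 0, "rz": 0.12}
    - {"tx": 0, "ty": 0, "tz": 0, "rx": 0, "ry": 0, "rz": 0.24}
    - {"tx": 0, "ty": 0, "tz": 0.01, "rx": 0, "ry": 0, "rz": 0.36}
    - {"tx": 0, "ty": 0, "tz": 0.01, "rx": 0, "ry": 0, "rz": 0.42}
    - {"tx": 0, "ty": 0, "tz": 0.01, "rx": 0, "ry": 0, "rz": 0.42}

```text
time: 13.82
position: [0.5228, 0.0047, 0.1663]
tool_rot: [0.75, 0.661, 0.001, 0.001]
ft_force: [-1.1, 1.4, 9.9]
grip_width: 0.0328
```

```bash
python3 - <<'E'
from h import *
delta([.5246,.0045,.174],83.2)
print(robot.get_obs()['moment'].round(2))
E
```

```text
t=13.82 pos [0.5228 0.0047 0.1663] yaw 82.81 q [-0.21  0.47  1.75  0.    0.92 -0.08] F [-1.1  1.4  9.9] grip 0.0328
 -> txyz cm [-0.    0.18 -0.77] r [ 0.0035 -0.0003 -0.0069]
[ 0.44  0.66 -0.08]
```

Request:
send_rows:
  deltas:
    - {"tx": 0, "ty": 0, "tz": 0.02, "rx": 0, "ry": 0, "rz": 0.12}
    - {"tx": 0, "ty": 0, "tz": 0.04, "rx": 0, "ry": 0, "rz": 0.24}
    - {"tx": 0, "ty": 0, "tz": 0.04, "rx": 0, "ry": 0, "rz": 0.36}
    - {"tx": 0, "ty": 0, "tz": 0.04, "rx": 0, "ry": 0, "rz": 0.42}
    - {"tx": 0, "ty": 0, "tz": 0.04, "rx": 0, "ry": 0, "rz": 0.42}

```text
time: 14.23
position: [0.5227, 0.0049, 0.1661]
tool_rot: [0.872, 0.49, 0.002, 0.001]
ft_force: [-1.3, 2.1, 12.0]
grip_width: 0.0325
```

Request:
send_rows:
  deltas:
    - {"tx": 0, "ty": 0, "tz": 0, "rx": 0, "ry": 0, "rz": -0.12}
    - {"tx": 0, "ty": 0, "tz": 0, "rx": 0, "ry": 0, "rz": -0.24}
    - {"tx": 0, "ty": 0, "tz": 0, "rx": 0, "ry": 0, "rz": -0.36}
    - {"tx": 0, "ty": 0, "tz": 0, "rx": 0, "ry": 0, "rz": -0.42}
    - {"tx": 0, "ty": 0, "tz": 0, "rx": 0, "ry": 0, "rz": -0.42}

```text
time: 14.65
position: [0.5228, 0.0047, 0.1661]
tool_rot: [0.749, 0.663, 0.001, 0.001]
ft_force: [-2.0, 1.8, 11.6]
grip_width: 0.0329
```

```bash
python3 - <<'E'
from h import *
delta([.5246,.0045,.174],83.2)
print(robot.get_obs()['moment'].round(2))
c=cam('wrist'); save(c,'w4.png'); P=cloud(c)
E
```

```text
t=14.65 pos [0.5228 0.0047 0.1661] yaw 83.06 q [-0.21  0.47  1.75  0.    0.92 -0.08] F [-2.   1.8 11.6] grip 0.0329
 -> txyz cm [-0.    0.18 -0.79] r [ 0.0036 -0.0004 -0.0025]
[0.48 0.73 0.1 ]
```

View pics/w4.png

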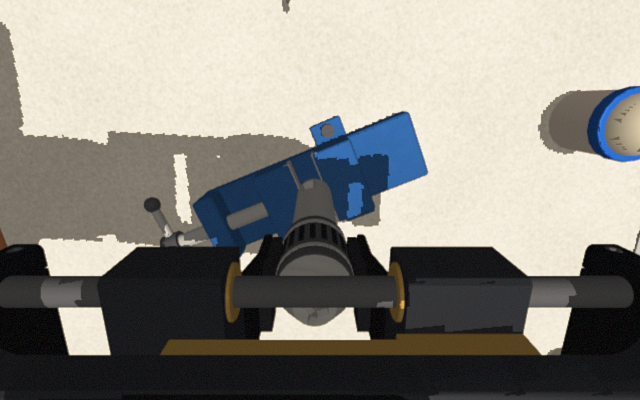

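Converged at about 12 N (z stays 0.1661 through a twist). Relax the push, then open.

Request:
send_rows:
  deltas:
    - {"tx": 0, "ty": 0, "tz": -0.15, "rx": 0, "ry": 0, "rz": 0}
    - {"tx": 0, "ty": 0, "tz": -0.25, "rx": 0, "ry": 0, "rz": 0}
    - {"tx": 0, "ty": 0, "tz": -0.25, "rx": 0, "ry": 0, "rz": 0}

```text
time: 14.95
position: [0.5228, 0.0047, 0.1673]
tool_rot: [0.75, 0.662, 0.001, 0.001]
ft_force: [1.8, 2.3, 5.4]
grip_width: 0.0332
```

Request:
send_rows:
  deltas:
    - {"tx": 0, "ty": 0, "tz": 0, "rx": 0, "ry": 0, "rz": 0}
    - {"tx": 0, "ty": 0, "tz": 0, "rx": 0, "ry": 0, "rz": 0}
    - {"tx": 0, "ty": 0, "tz": 0, "rx": 0, "ry": 0, "rz": 0}
    - {"tx": 0, "ty": 0, "tz": 0, "rx": 0, "ry": 0, "rz": 0}
  claw: 6

```text
time: 15.28
position: [0.5211, 0.0044, 0.1663]
tool_rot: [0.75, 0.662, -0.0, -0.0]
ft_force: [-0.4, 0.4, -0.2]
grip_width: 0.052
```

```bash
python3 - <<'E'
from h import *
delta([.5246,.0045,.28],83.2)
E
```

```text
t=15.28 pos [0.5211 0.0044 0.1663] yaw 82.85 q [-0.21  0.47  1.75 -0.    0.93 -0.08] F [-0.4  0.4 -0.2] grip 0.052
 -> txyz cm [  0.05   0.34 -11.37] r [-0.0009  0.0005 -0.006 ]
```

Request:
send_rows:
  deltas:
    - {"tx": 0.05, "ty": 0.2, "tz": -2, "rx": 0, "ry": 0, "rz": 0}
    - {"tx": 0.05, "ty": 0.2, "tz": -5, "rx": 0, "ry": 0, "rz": 0}
    - {"tx": 0.05, "ty": 0.2, "tz": -9, "rx": 0, "ry": 0, "rz": 0}
    - {"tx": 0.05, "ty": 0.2, "tz": -12, "rx": 0, "ry": 0, "rz": 0}
    - {"tx": 0.05, "ty": 0.2, "tz": -14.5, "rx": 0, "ry": 0, "rz": 0}

```text
time: 15.7
position: [0.5239, 0.0046, 0.3142]
tool_rot: [0.75, 0.662, 0.001, 0.001]
ft_force: [0.1, -0.3, -0.4]
grip_width: 0.0601
```

Request:
send_rows:
  deltas:
    - {"tx": 0, "ty": 0, "tz": 0, "rx": 0, "ry": 0, "rz": 0}
    - {"tx": 0, "ty": 0, "tz": 0, "rx": 0, "ry": 0, "rz": 0}

```text
time: 15.87
position: [0.5241, 0.0046, 0.313]
tool_rot: [0.75, 0.662, 0.001, 0.001]
ft_force: [0.3, -1.4, -0.5]
grip_width: 0.0599
```

```bash
python3 - <<'E'
from h import *
delta([.5246,.0045,.31],83.2)
c=cam('wrist'); save(c,'w5.png'); P=cloud(c)
q=P.reshape(-1,3); q=q[(abs(q[:,0]-.5235)<.03)&(abs(q[:,1]-.0045)<.03)&(q[:,2]>.1)&(q[:,2]<.26)]
print(q.max(0),np.percentile(q[:,2],[98,99.5]))
for z0,z1 in [(.13,.146),(.146,.151),(.16,.18),(.18,.198),(.2,.205),(.205,.21),(.21,.216),(.216,.23)]:
    s=q[(q[:,2]>z0)&(q[:,2]<z1)]
    if len(s): print(z0,len(s),np.percentile(s,2,axis=0).round(4),np.percentile(s,98,axis=0).round(4))
# profile: radius vs z reference: flat top area height
s=q[(q[:,2]>.21)]; h=np.histogram(q[:,2],bins=np.arange(.145,.235,.002)); print([(round(b,3),n) for b,n in zip(h[1],h[0])])
c=cam('top'); save(c,'t5.png'); P=cloud(c); q=P.reshape(-1,3); q=q[(abs(q[:,0]-.5235)<.03)&(abs(q[:,1]-.0045)<.03)&(q[:,2]>.1)&(q[:,2]<.26)]; print(len(q),q[:,2].max() if len(q) else 0)
c=cam('scene'); save(c,'s5.png'); P=cloud(c); q=P.reshape(-1,3); q=q[(abs(q[:,0]-.5235)<.03)&(abs(q[:,1]-.0045)<.03)&(q[:,2]>.1)&(q[:,2]<.26)]; print(len(q),q[:,2].max())
cr=cv2.resize(c['color'][110:260,270:370],None,fx=5,fy=5,interpolation=cv2.INTER_CUBIC)[:600]; cv2.imwrite('pics/s5c.png',cr[:,:,::-1])
E
```

```text
t=15.87 pos [0.5241 0.0046 0.313 ] yaw 82.84 q [-0.2   0.29  1.57 -0.    1.28 -0.08] F [ 0.3 -1.4 -0.5] grip 0.0599
 -> txyz cm [-0.    0.05  0.3 ] r [ 0.0033  0.0006 -0.0063]
[0.54187978 0.0219177  0.2212483 ] [0.22000802 0.22078262]
0.13 32 [0.5169 0.0139 0.1301] [0.5348 0.0182 0.1388]
0.16 136 [0.5103 0.01   0.1606] [0.5409 0.0219 0.1799]
0.18 168 [0.51   0.0073 0.1805] [0.5416 0.0217 0.1971]
0.2 303 [ 0.5088 -0.0115  0.2002] [0.5407 0.0208 0.2049]
0.205 316 [ 0.5111 -0.0092  0.2051] [0.5385 0.0183 0.2099]
0.21 490 [ 0.514  -0.0053  0.2101] [0.5353 0.0157 0.216 ]
0.216 145 [ 0.517  -0.0027  0.216 ] [0.5311 0.0112 0.2211]
[(np.float64(0.145), np.int64(0)), (np.float64(0.147), np.int64(0)), (np.float64(0.149), np.int64(0)), (np.float64(0.151), np.int64(0)), (np.float64(0.153), np.int64(0)), (np.float64(0.155), np.int64(3)), (np.float64(0.157), np.int64(6)), (np.float64(0.159), np.int64(15)), (np.float64(0.161), np.int64(4)), (np.float64(0.163), np.int64(10)), (np.float64(0.165), np.int64(20)), (np.float64(0.167), np.int64(10)), (np.float64(0.169), np.int64(13)), (np.float64(0.171), 
[... 392 characters left out ...]
(23)), (np.float64(0.195), np.int64(41)), (np.float64(0.197), np.int64(13)), (np.float64(0.199), np.int64(44)), (np.float64(0.201), np.int64(139)), (np.float64(0.203), np.int64(132)), (np.float64(0.205), np.int64(136)), (np.float64(0.207), np.int64(127)), (np.float64(0.209), np.int64(110)), (np.float64(0.211), np.int64(102)), (np.float64(0.213), np.int64(153)), (np.float64(0.215), np.int64(247)), (np.float64(0.217), np.int64(15)), (np.float64(0.219), np.int64(56)), (np.float64(0.221), np.int64(5)), (np.float64(0.223), np.int64(0)), (np.float64(0.225), np.int64(0)), (np.float64(0.227), np.int64(0)), (np.float64(0.229), np.int64(0)), (np.float64(0.231), np.int64(0))]
0 0
409 0.2215084042929084
```

View pics/s5c.png

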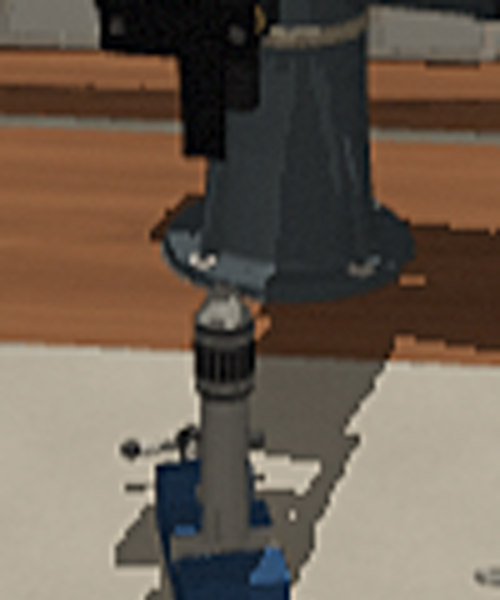

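View pics/w5.png

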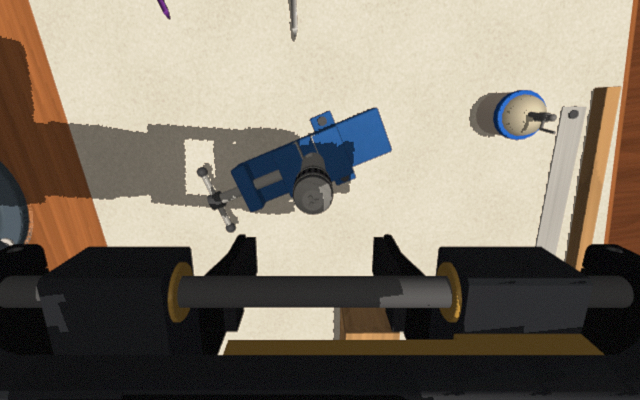

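Chuck stands upright in the socket (scene crop (225,350)). Its top rose from the stand by 56–58 mm, putting chuck_mid 28–30 mm over the mouth: home. Now the vise direction, then fly to the drift.

```bash
cat > vise.py <<'E'
from h import *
def vise(c):
    P=cloud(c); im=c['color'].astype(int)
    b=(im[...,2]>im[...,0]+40)&(im[...,2]>70)
    q=P[b]; q=q[(abs(q[:,0]-.524)<.12)&(abs(q[:,1]-.005)<.1)&(q[:,2]<.08)&(q[:,2]>-.01)]
    h=np.histogram(q[:,2],bins=np.arange(0,.08,.004)); print(list(zip(h[1].round(3),h[0])))
    for z0,z1 in [(.044,.056),(.03,.044),(.0,.03)]:
        s=q[(q[:,2]>z0)&(q[:,2]<z1)]
        if len(s)>30: print(z0,len(s),cv2.minAreaRect((s[:,:2]*1000).astype(np.float32)))
E
python3 - <<'E'
from vise import *
c=cam('wrist'); vise(c)
c=cam('scene'); vise(c)
delta([.53,.24,.25],81)
E
```

```text
[(np.float64(0.0), np.int64(0)), (np.float64(0.004), np.int64(153)), (np.float64(0.008), np.int64(100)), (np.float64(0.012), np.int64(18)), (np.float64(0.016), np.int64(1376)), (np.float64(0.02), np.int64(1044)), (np.float64(0.024), np.int64(0)), (np.float64(0.028), np.int64(0)), (np.float64(0.032), np.int64(0)), (np.float64(0.036), np.int64(1)), (np.float64(0.04), np.int64(8)), (np.float64(0.044), np.int64(214)), (np.float64(0.048), np.int64(1741)), (np.float64(0.052), np.int64(15)), (np.float64(0.056), np.int64(0)), (np.float64(0.06), np.int64(0)), (np.float64(0.064), np.int64(0)), (np.float64(0.068), np.int64(0)), (np.float64(0.072), np.int64(0))]
0.044 1970 ((496.7291564941406, -0.8933868408203125), (143.8473663330078, 63.3717155456543), 13.529153823852539)
0.0 2691 ((533.763671875, 7.442596435546875), (183.80654907226562, 98.01943969726562), 15.255365371704102)
[(np.float64(0.0), np.int64(0)), (np.float64(0.004), np.int64(9)), (np.float64(0.008), np.int64(16)), (np.float64(0.012), np.int64(2)), (np.float64(0.016), np.int64(137)), (np.float64(0.02), np.int64(133)), (np.float64(0.024), np.int64(4)), (np.float64(0.028), np.int64(0)), (np.float64(0.032), np.int64(0)), (np.float64(0.036), np.int64(0)), (np.float64(0.04), np.int64(0)), (np.float64(0.044), np.int64(1)), (np.float64(0.048), np.int64(48)), (np.float64(0.052), np.int64(0)), (np.float64(0.056), np.int64(0)), (np.float64(0.06), np.int64(0)), (np.float64(0.064), np.int64(0)), (np.float64(0.068), np.int64(0)), (np.float64(0.072), np.int64(0))]
0.044 49 ((528.6365966796875, 13.167549133300781), (86.01563262939453, 31.414400100708008), 46.848388671875)
0.0 301 ((590.4776611328125, 25.021774291992188), (71.4034652709961, 96.11605834960938), 17.2811336517334)
t=16.12 pos [0.5225 0.005  0.31  ] yaw 82.83 q [-0.2   0.29  1.57 -0.    1.28 -0.08] F [ 0.5  0.  -0.7] grip 0.0598
 -> txyz cm [23.41 -2.16  6.01] r [-0.0038 -0.0001  0.032 ]
```

Request:
send_rows:
  deltas:
    - {"tx": 4, "ty": 0, "tz": 0, "rx": 0, "ry": 0, "rz": 0}
    - {"tx": 8, "ty": 0, "tz": 1, "rx": 0, "ry": 0, "rz": 0}
    - {"tx": 12, "ty": -0.5, "tz": 2, "rx": 0, "ry": 0, "rz": 0}
    - {"tx": 16, "ty": -1, "tz": 3, "rx": 0, "ry": 0, "rz": 0}
    - {"tx": 20, "ty": -1.5, "tz": 4, "rx": 0, "ry": 0, "rz": 0.03}

```text
time: 16.53
position: [0.5328, 0.2067, 0.27]
tool_rot: [0.76, 0.65, -0.001, -0.001]
ft_force: [0.7, 0.4, 0.5]
grip_width: 0.0599
```

Request:
send_rows:
  deltas:
    - {"tx": 2, "ty": -0.5, "tz": 2, "rx": 0, "ry": 0, "rz": 0}
    - {"tx": 3.6, "ty": -0.8, "tz": 2, "rx": 0, "ry": 0, "rz": 0}
    - {"tx": 3.6, "ty": -0.8, "tz": 2, "rx": 0, "ry": 0, "rz": 0}
    - {"tx": 3.6, "ty": -0.8, "tz": 2, "rx": 0, "ry": 0, "rz": 0}

```text
time: 16.87
position: [0.5306, 0.2425, 0.2504]
tool_rot: [0.759, 0.651, -0.001, -0.0]
ft_force: [-0.4, -0.8, 0.1]
grip_width: 0.06
```

```bash
python3 - <<'E'
from vise import *
delta([.53,.24,.25],81)
c=cam('wrist'); save(c,'w6.png'); P=cloud(c)
for l in ['drift_grip','drift_tip']:
    for r in robot.tip_of(l,'wrist')[:3]: print(l,r,at_z(c,r['xy'],.042 if l=='drift_grip' else .033))
im=c['color'].astype(int); b=(im[...,0]>130)&(im[...,0]>im[...,2]+80)&(im[...,0]>im[...,1]+60)
q=P[b]; q=q[(q[:,2]>.047)&(q[:,2]<.065)]; print(len(q),q.mean(0)); print(cv2.minAreaRect((q[:,:2]*1000).astype(np.float32)))
q=P[b]; q=q[(q[:,2]>.02)&(q[:,2]<.065)]; print(len(q),q.mean(0)); print(cv2.minAreaRect((q[:,:2]*1000).astype(np.float32)))
vise(c)
E
```

```text
t=16.87 pos [0.5306 0.2425 0.2504] yaw 81.24 q [ 0.24  0.44  1.51 -0.    1.2   0.39] F [-0.4 -0.8  0.1] grip 0.06
 -> txyz cm [-0.25 -0.02  0.04] r [-0.0021  0.0015  0.0042]
drift_grip {'xy': [121.5, 88.8], 'p': 0.83} [0.34860673 0.35823309 0.042     ]
drift_grip {'xy': [307.3, 95.0], 'p': 0.76} [0.53691805 0.32299003 0.042     ]
drift_tip {'xy': [316.6, 242.3], 'p': 0.97} [0.52104508 0.15462372 0.033     ]
drift_tip {'xy': [192.8, 218.9], 'p': 0.78} [0.3817444  0.20610659 0.033     ]
878 [0.53790894 0.32383602 0.05330507]
((537.7837524414062, 323.3460693359375), (57.20317077636719, 15.132031440734863), 84.61519622802734)
878 [0.53790894 0.32383602 0.05330507]
((537.7837524414062, 323.3460693359375), (57.20317077636719, 15.132031440734863), 84.61519622802734)
[(np.float64(0.0), np.int64(0)), (np.float64(0.004), np.int64(12)), (np.float64(0.008), np.int64(6)), (np.float64(0.012), np.int64(0)), (np.float64(0.016), np.int64(621)), (np.float64(0.02), np.int64(477)), (np.float64(0.024), np.int64(17)), (np.float64(0.028), np.int64(2)), (np.float64(0.032), np.int64(0)), (np.float64(0.036), np.int64(0)), (np.float64(0.04), np.int64(0)), (np.float64(0.044), np.int64(18)), (np.float64(0.048), np.int64(346)), (np.float64(0.052), np.int64(0)), (np.float64(0.056), np.int64(0)), (np.float64(0.06), np.int64(0)), (np.float64(0.064), np.int64(0)), (np.float64(0.068), np.int64(0)), (np.float64(0.072), np.int64(0))]
0.044 364 ((546.1246337890625, 31.177165985107422), (33.232200622558594, 25.21857261657715), 12.337956428527832)
0.0 1135 ((535.255859375, 27.490604400634766), (50.12827682495117, 166.2195281982422), 81.31553649902344)
```

View pics/w6.png

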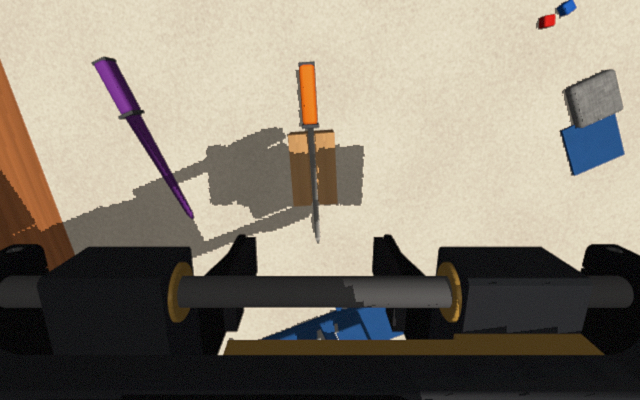

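Drift: orange grip at (307,93), tip at (317,241), length 169 mm as it must be. Grip at (0.5375,0.323), tool yaw 84.5°. Vise axis is about 13.5°, the jaw-top width of 63.4 mm matching the 64 given. Move over the grip and lower.

```bash
python3 - <<'E'
from h import *
delta([.5365,.323,.12],84.5)
E
```

```text
t=17.02 pos [0.5316 0.2409 0.2518] yaw 81.05 q [ 0.23  0.44  1.51 -0.    1.2   0.39] F [-0.3 -0.3  0. ] grip 0.0601
 -> txyz cm [ 8.19 -0.79 13.18] r [ 0.0002  0.0004 -0.0602]
```

Request:
send_rows:
  deltas:
    - {"tx": 3, "ty": 0, "tz": 2, "rx": 0, "ry": 0, "rz": -0.03}
    - {"tx": 6, "ty": -0.3, "tz": 5, "rx": 0, "ry": 0, "rz": -0.06}
    - {"tx": 7.9, "ty": -0.5, "tz": 8, "rx": 0, "ry": 0, "rz": -0.06}
    - {"tx": 7.9, "ty": -0.6, "tz": 11, "rx": 0, "ry": 0, "rz": -0.06}
    - {"tx": 7.9, "ty": -0.6, "tz": 13, "rx": 0, "ry": 0, "rz": -0.06}

```text
time: 17.43
position: [0.5367, 0.3205, 0.1194]
tool_rot: [0.74, 0.673, -0.001, -0.0]
ft_force: [-1.2, -0.8, -0.2]
grip_width: 0.06
```

Request:
send_rows:
  deltas:
    - {"tx": 0, "ty": 0, "tz": 0, "rx": 0, "ry": 0, "rz": 0}
    - {"tx": 0, "ty": 0, "tz": 0, "rx": 0, "ry": 0, "rz": 0}
    - {"tx": 0, "ty": 0, "tz": 0, "rx": 0, "ry": 0, "rz": 0}

```text
time: 17.68
position: [0.5391, 0.3205, 0.1234]
tool_rot: [0.74, 0.672, 0.001, 0.001]
ft_force: [-0.1, 0.1, 0.7]
grip_width: 0.0598
```

```bash
python3 - <<'E'
from h import *
delta([.5365,.323,.023],84.5)
c=cam('wrist'); save(c,'w7.png'); P=cloud(c)
im=c['color'].astype(int); b=(im[...,0]>130)&(im[...,0]>im[...,2]+80)&(im[...,0]>im[...,1]+60)
q=P[b]; q=q[(q[:,2]>.047)&(q[:,2]<.065)]; print(len(q),q.mean(0)); print(cv2.minAreaRect((q[:,:2]*1000).astype(np.float32)))
E
```

```text
t=17.68 pos [0.5391 0.3205 0.1234] yaw 84.47 q [ 0.36  0.65  1.52 -0.    0.97  0.46] F [-0.1  0.1  0.7] grip 0.0598
 -> txyz cm [ 0.21 -0.32 10.04] r [ 0.0028 -0.0013 -0.0005]
137 [0.54065273 0.34933423 0.05309161]
((540.431884765625, 349.3277282714844), (5.483267784118652, 14.684642791748047), 76.57243347167969)
```

View pics/w7.png

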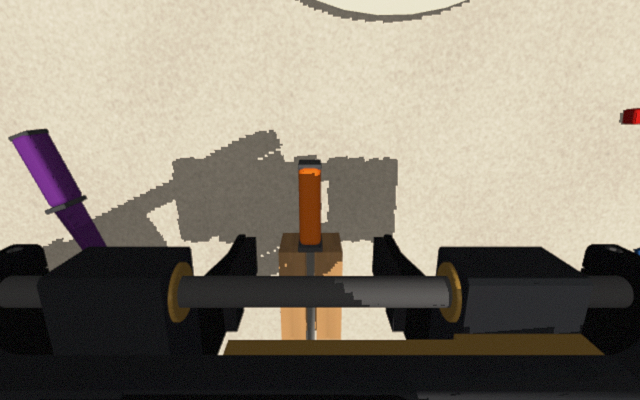

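Grip is centred between the fingers at column 310. Descend.

Request:
send_rows:
  deltas:
    - {"tx": 0.2, "ty": -0.2, "tz": 3, "rx": 0, "ry": 0, "rz": 0}
    - {"tx": 0.2, "ty": -0.2, "tz": 6, "rx": 0, "ry": 0, "rz": 0}
    - {"tx": 0.2, "ty": -0.2, "tz": 8.5, "rx": 0, "ry": 0, "rz": 0}
    - {"tx": 0.2, "ty": -0.2, "tz": 9.8, "rx": 0, "ry": 0, "rz": 0}
    - {"tx": 0.2, "ty": -0.2, "tz": 9.9, "rx": 0, "ry": 0, "rz": 0}

```text
time: 18.15
position: [0.535, 0.3225, 0.0216]
tool_rot: [0.74, 0.672, -0.001, -0.0]
ft_force: [0.1, 0.1, -0.1]
grip_width: 0.0598
```

Request:
send_rows:
  deltas:
    - {"tx": 0, "ty": 0, "tz": 0, "rx": 0, "ry": 0, "rz": 0}
    - {"tx": 0, "ty": 0, "tz": 0, "rx": 0, "ry": 0, "rz": 0}
    - {"tx": 0, "ty": 0, "tz": 0, "rx": 0, "ry": 0, "rz": 0}

```text
time: 18.4
position: [0.5373, 0.3238, 0.0249]
tool_rot: [0.74, 0.673, 0.002, 0.001]
ft_force: [-0.1, 0.5, 0.2]
grip_width: 0.0602
```

```bash
python3 - <<'E'
from h import *
delta([.5365,.323,.023],84.5)
E
```

```text
t=18.40 pos [0.5373 0.3238 0.0249] yaw 84.55 q [0.36 0.79 1.56 0.   0.79 0.46] F [-0.1  0.5  0.2] grip 0.0602
 -> txyz cm [-0.08 -0.08  0.19] r [ 0.0037 -0.0018  0.0009]
```

Request:
send_rows:
  deltas:
    - {"tx": 0, "ty": -0.05, "tz": 0.1, "rx": 0, "ry": 0, "rz": 0}
    - {"tx": 0, "ty": -0.05, "tz": 0.1, "rx": 0, "ry": 0, "rz": 0}
    - {"tx": 0, "ty": -0.05, "tz": 0.1, "rx": 0, "ry": 0, "rz": 0}
    - {"tx": 0, "ty": -0.05, "tz": 0.1, "rx": 0, "ry": 0, "rz": 0}
    - {"tx": 0, "ty": -0.05, "tz": 0.1, "rx": 0, "ry": 0, "rz": 0}
  claw: 0.5
  squeeze: 30

```text
time: 18.82
position: [0.5352, 0.3233, 0.022]
tool_rot: [0.74, 0.673, 0.0, 0.0]
ft_force: [-0.3, 0.1, -0.6]
grip_width: 0.0345
```

Request:
send_rows:
  deltas:
    - {"tx": 0, "ty": 0, "tz": 0, "rx": 0, "ry": 0, "rz": 0}
    - {"tx": 0, "ty": 0, "tz": 0, "rx": 0, "ry": 0, "rz": 0}
    - {"tx": 0, "ty": 0, "tz": 0, "rx": 0, "ry": 0, "rz": 0}

```text
time: 19.07
position: [0.5353, 0.3232, 0.0217]
tool_rot: [0.74, 0.673, 0.0, 0.0]
ft_force: [-1.2, -0.0, 0.1]
grip_width: 0.0157
```

```bash
python3 - <<'E'
from h import *
delta([.5365,.323,.023],84.5)
E
```

```text
t=19.07 pos [0.5353 0.3232 0.0217] yaw 84.56 q [ 0.36  0.8   1.56 -0.    0.78  0.46] F [-1.2 -0.   0.1] grip 0.0157
 -> txyz cm [-0.01  0.13 -0.13] r [ 0.0001 -0.      0.001 ]
```

Gripped (15.7 mm). Firm up to 60 N and lift straight up.

Request:
send_rows:
  deltas:
    - {"tx": 0, "ty": 0, "tz": 0, "rx": 0, "ry": 0, "rz": 0}
    - {"tx": 0, "ty": 0, "tz": -0.5, "rx": 0, "ry": 0, "rz": 0}
    - {"tx": 0, "ty": 0, "tz": -2, "rx": 0, "ry": 0, "rz": 0}
    - {"tx": 0, "ty": 0, "tz": -5, "rx": 0, "ry": 0, "rz": 0}
    - {"tx": 0, "ty": 0, "tz": -8, "rx": 0, "ry": 0, "rz": 0}
  squeeze: 60

```text
time: 19.48
position: [0.5337, 0.3227, 0.1011]
tool_rot: [0.74, 0.673, -0.002, -0.001]
ft_force: [0.8, -0.0, -1.6]
grip_width: 0.0156
```

Request:
send_rows:
  deltas:
    - {"tx": 0, "ty": 0, "tz": 0, "rx": 0, "ry": 0, "rz": 0}
    - {"tx": 0, "ty": 0, "tz": 0, "rx": 0, "ry": 0, "rz": 0}

```text
time: 19.65
position: [0.5364, 0.3238, 0.1037]
tool_rot: [0.74, 0.673, 0.002, 0.001]
ft_force: [0.1, 0.0, -2.3]
grip_width: 0.0154
```

```bash
python3 - <<'E'
from h import *
delta([.4728,.2137,.10],103.5)
c=cam('scene'); save(c,'s8.png')
c=cam('wrist'); save(c,'w8.png')
E
```

```text
t=19.65 pos [0.5364 0.3238 0.1037] yaw 84.55 q [0.36 0.67 1.53 0.   0.93 0.46] F [ 0.1  0.  -2.3] grip 0.0154
 -> txyz cm [-11.56  -5.29   0.33] r [ 0.0041 -0.0014 -0.3307]
```

View pics/s8.png

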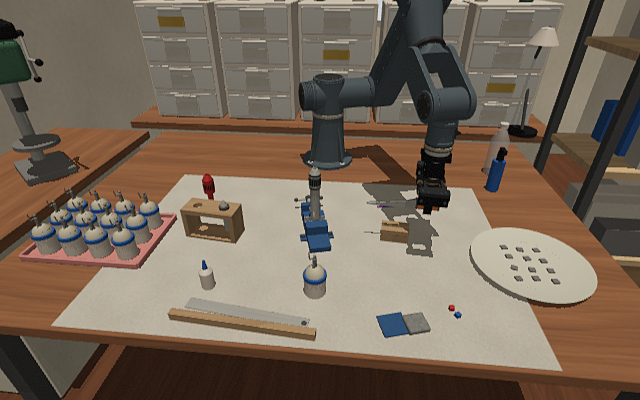

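View pics/w8.png

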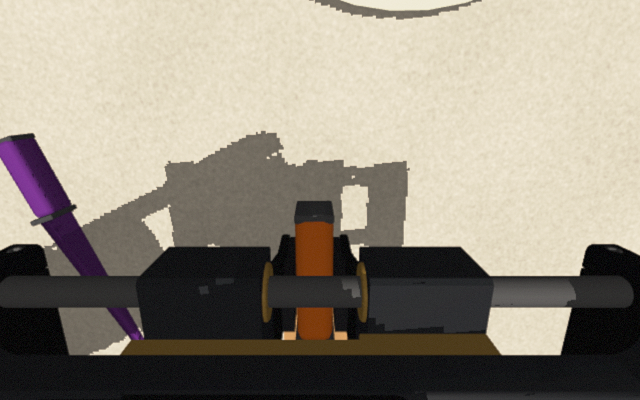

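Drift lifted, held straight. Move to the standoff in line with the slot.

Request:
send_rows:
  deltas:
    - {"tx": -2.5, "ty": -1, "tz": 0.2, "rx": 0, "ry": 0, "rz": -0.08}
    - {"tx": -5, "ty": -2.2, "tz": 0.3, "rx": 0, "ry": 0, "rz": -0.16}
    - {"tx": -7.5, "ty": -3.4, "tz": 0.3, "rx": 0, "ry": 0, "rz": -0.25}
    - {"tx": -10, "ty": -4.6, "tz": 0.3, "rx": 0, "ry": 0, "rz": -0.33}
    - {"tx": -11.5, "ty": -5.3, "tz": 0.3, "rx": 0, "ry": 0, "rz": -0.33}

```text
time: 20.17
position: [0.4672, 0.2114, 0.0968]
tool_rot: [0.618, 0.786, -0.003, -0.002]
ft_force: [-1.6, 0.0, -2.0]
grip_width: 0.0155
```

Request:
send_rows:
  deltas:
    - {"tx": 0, "ty": 0, "tz": 0, "rx": 0, "ry": 0, "rz": 0}
    - {"tx": 0, "ty": 0, "tz": 0, "rx": 0, "ry": 0, "rz": 0}
    - {"tx": 0, "ty": 0, "tz": 0, "rx": 0, "ry": 0, "rz": 0}

```text
time: 20.42
position: [0.472, 0.2141, 0.0981]
tool_rot: [0.62, 0.785, 0.0, -0.0]
ft_force: [0.7, -0.1, -1.8]
grip_width: 0.0155
```

```bash
python3 - <<'E'
from vise import *
delta([.4728,.2137,.051],103.5)
o=robot.get_obs(); T=Rn.from_quat(o['tool_rot']).as_matrix(); tipR=o['position']-T[:,0]*.170+np.array([0,0,.0083+.003]); print('tip by FK',tipR)
for n in ['top','scene']:
    c=cam(n); save(c,n+'9.png')
    print(n,'proj FK tip',proj(c,tipR), 'axis@.15',proj(c,[.523,.0047,.15]),'slot',proj(c,[.523,.0047,.058]))
    for l,z in [('drift_tip',tipR[2]),('slot',.058),('drift_grip',.1237)]:
        for r in robot.tip_of(l,n)[:2]: print(l,r,at_z(c,r['xy'],z))
    cr=cv2.resize(c['color'][150:270,270:430] if n=='scene' else c['color'][150:270,210:370],None,fx=5,fy=5,interpolation=cv2.INTER_CUBIC); cv2.imwrite(f'pics/{n}9c.png',cr[:,:,::-1])
E
```

```text
t=20.42 pos [0.472  0.2141 0.0981] yaw 103.44 q [ 0.21  0.58  1.81  0.    0.76 -0.02] F [ 0.7 -0.1 -1.8] grip 0.0155
 -> txyz cm [-0.06  0.07  4.71] r [-0.0002 -0.0003 -0.0011]
tip by FK [0.51147467 0.04876998 0.10933724]
top proj FK tip [307.16765575 215.7610875 ] axis@.15 [326.22093241 208.07648662] slot [325.55537615 215.03068904]
drift_tip {'xy': [307.0, 214.1], 'p': 0.54} [0.51544329 0.04925312 0.10933724]
drift_tip {'xy': [249.4, 278.8], 'p': 0.35} [0.36239779 0.17813796 0.10933724]
slot {'xy': [328.0, 214.5], 'p': 0.41} [ 0.52443222 -0.00130265  0.058     ]
slot {'xy': [306.5, 212.9], 'p': 0.36} [0.52749734 0.05173357 0.058     ]
scene proj FK tip [329.46342379 200.01934054] axis@.15 [314.04263796 189.22846596] slot [314.27476515 215.81738158]
drift_tip {'xy': [376.0, 204.7], 'p': 0.65} [0.52370918 0.18428053 0.10933724]
drift_tip {'xy': [331.9, 200.3], 'p': 0.58} [0.51232706 0.05601901 0.10933724]
slot {'xy': [316.2, 215.0], 'p': 0.64} [0.51804623 0.00997789 0.058     ]
slot {'xy': [222.2, 210.2], 'p': 0.46} [ 0.52081709 -0.28040633  0.058     ]
drift_grip {'xy': [389.3, 192.9], 'p': 0.87} [0.47686297 0.22351937 0.1237    ]
drift_grip {'xy': [426.6, 200.4], 'p': 0.54} [0.50895415 0.32721222 0.1237    ]
```

View pics/scene9c.png

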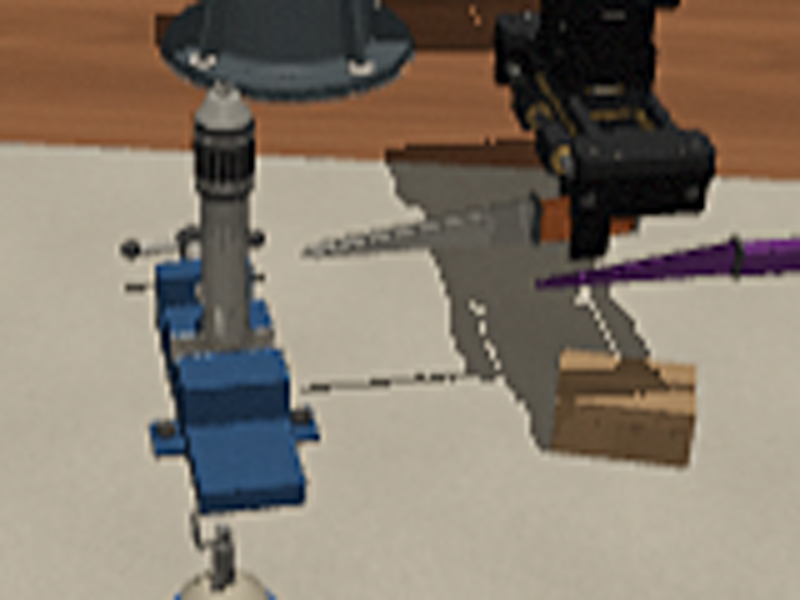

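View pics/top9c.png

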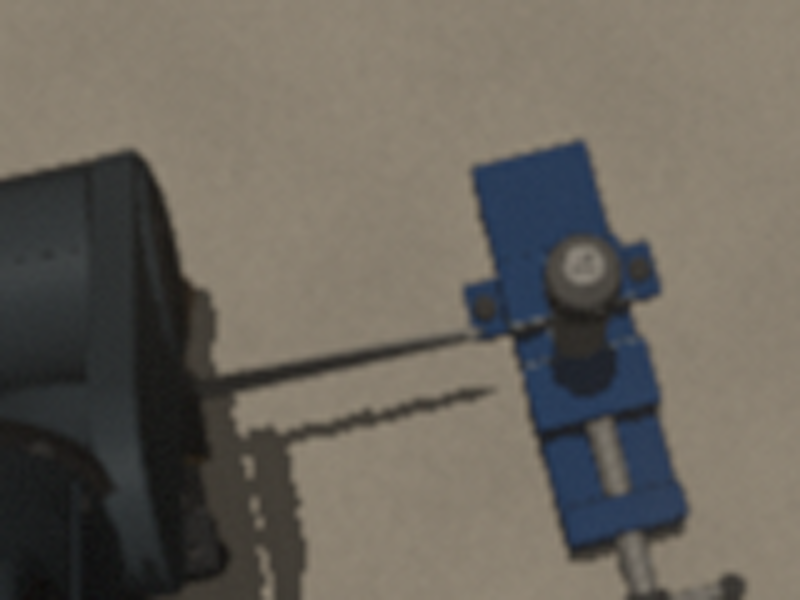

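Tip points at the socket from the right side, with the nose area free. Lower to slot height and check alignment.

Request:
send_rows:
  deltas:
    - {"tx": 0, "ty": 0.0, "tz": 2, "rx": 0, "ry": 0, "rz": 0}
    - {"tx": 0, "ty": 0.0, "tz": 3.5, "rx": 0, "ry": 0, "rz": 0}
    - {"tx": 0, "ty": 0.0, "tz": 4.4, "rx": 0, "ry": 0, "rz": 0}
    - {"tx": 0, "ty": 0.0, "tz": 4.7, "rx": 0, "ry": 0, "rz": 0}
    - {"tx": 0, "ty": 0.0, "tz": 4.7, "rx": 0, "ry": 0, "rz": 0}

```text
time: 21.23
position: [0.4711, 0.2137, 0.0511]
tool_rot: [0.619, 0.785, -0.001, -0.001]
ft_force: [-1.0, -0.4, -1.8]
grip_width: 0.0155
```

Request:
send_rows:
  deltas:
    - {"tx": 0, "ty": 0, "tz": 0, "rx": 0, "ry": 0, "rz": 0}
    - {"tx": 0, "ty": 0, "tz": 0, "rx": 0, "ry": 0, "rz": 0}
    - {"tx": 0, "ty": 0, "tz": 0, "rx": 0, "ry": 0, "rz": 0}

```text
time: 21.48
position: [0.4721, 0.2139, 0.0525]
tool_rot: [0.619, 0.785, 0.001, 0.001]
ft_force: [-0.3, -0.4, -2.8]
grip_width: 0.0156
```

```bash
python3 - <<'E'
from vise import *
delta([.4728,.2137,.051],103.5)
o=robot.get_obs(); T=Rn.from_quat(o['tool_rot']).as_matrix()
def fk(a,h): return o['position']-T[:,0]*a+np.array([0,0,.0083+h])
print('tip by FK',fk(.17,.003))
for n in ['top','scene']:
    c=cam(n); P=cloud(c)
    im=c['color'].copy(); k=5
    y0,x0=(150,270) if n=='scene' else (150,210)
    cr=cv2.resize(im[y0:y0+120,x0:x0+160],None,fx=k,fy=k,interpolation=cv2.INTER_CUBIC)
    def dot(X,col):
        u=proj(c,X); cv2.circle(cr,(int((u[0]-x0+.5)*k),int((u[1]-y0+.5)*k)),3,col,-1); return u
    print(n,dot(fk(.17,.003),(255,0,0)),dot(fk(.10,.016),(255,0,0)),dot([.523,.0047,.222],(0,255,0)),dot([.523,.0047,.150],(255,255,0)),dot([.523,.0047,.058],(255,0,255)))
    cv2.imwrite(f'pics/{n}10c.png',cr[:,:,::-1])
    q=P.reshape(-1,3); s=q[(abs(q[:,0]-.523)<.03)&(abs(q[:,1]-.005)<.03)&(q[:,2]>.195)&(q[:,2]<.24)]; print('chuck',np.percentile(s,2,axis=0),np.percentile(s,98,axis=0))
    s=q[(abs(q[:,0]-.5)<.03)&(q[:,1]>.05)&(q[:,1]<.13)&(q[:,2]>.05)&(q[:,2]<.1)]; print('drift pts',len(s))
    if len(s)>10:
        vx,vy,x,y=cv2.fitLine(s[:,:2].astype(np.float32),cv2.DIST_HUBER,0,.001,.001).ravel(); a=np.degrees(np.arctan2(vy,vx)); print('ang',a,'pt',x,y, 'z top near tip', s[s[:,1]<.07][:,2].mean())
        # lateral distance of FK line
        d=np.array([vx,vy]); nrm=np.array([-vy,vx]); print('FK lateral vs cloud', nrm, (fk(.12,0)[:2]-np.array([x,y]))@nrm)
E
```

```text
t=21.48 pos [0.4721 0.2139 0.0525] yaw 103.47 q [ 0.21  0.66  1.83  0.    0.65 -0.03] F [-0.3 -0.4 -2.8] grip 0.0156
 -> txyz cm [-0.04  0.06  0.15] r [ 0.0017  0.     -0.0006]
tip by FK [0.51172729 0.04860086 0.06382187]
top [307.5888934 218.8488175] [279.15375703 224.13348389] [326.81825813 201.83520512] [326.22093241 208.07648662] [325.55537615 215.03068904]
chuck [ 0.50549963 -0.00922818  0.19798392] [0.53626625 0.02136546 0.21887369]
drift pts 105
ang -74.905525 pt 0.49729833 0.102240376 z top near tip 0.06594386842640777
FK lateral vs cloud [0.9654978  0.26041132] 0.0013835457288148367
scene [329.17806322 212.94795135] [352.2048301  207.62925503] [313.8453866  166.63438768] [314.04263796 189.22846596] [314.27476515 215.81738158]
chuck [ 0.52128421 -0.00822131  0.19541278] [0.54150464 0.02213606 0.22067491]
drift pts 120
ang -76.42949 pt 0.5067841 0.08801296 z top near tip 0.06521991362046065
FK lateral vs cloud [0.9720819  0.23464184] -0.004351484166473888
```

View pics/scene10c.png

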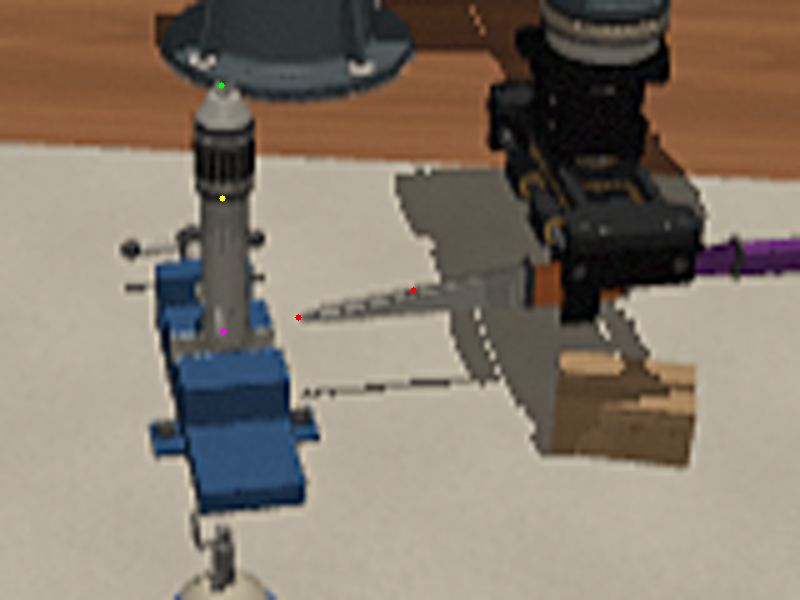

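View pics/top10c.png

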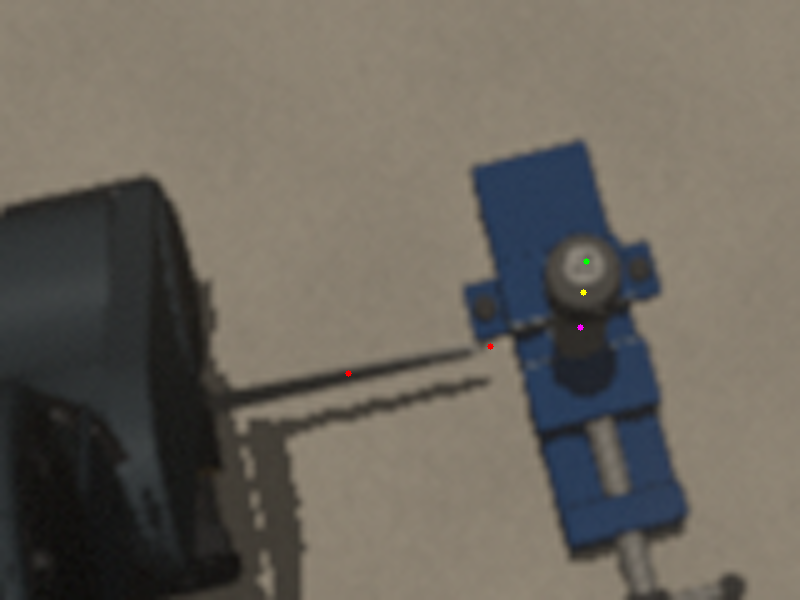

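The FK dots agree with the images: drift tip at scene crop (300,317), top (470,350), and the chuck dots centred. Tip is 45 mm before the axis, 0.7 mm off laterally. Advance to just before the socket wall and correct.

Request:
send_rows:
  deltas:
    - {"tx": -0.5, "ty": 0.05, "tz": 0.05, "rx": 0, "ry": 0, "rz": 0}
    - {"tx": -1, "ty": 0.05, "tz": 0.1, "rx": 0, "ry": 0, "rz": 0}
    - {"tx": -1.5, "ty": 0.05, "tz": 0.12, "rx": 0, "ry": 0, "rz": 0}
    - {"tx": -2, "ty": 0.05, "tz": 0.12, "rx": 0, "ry": 0, "rz": 0}
    - {"tx": -2.2, "ty": 0.05, "tz": 0.12, "rx": 0, "ry": 0, "rz": 0}

```text
time: 22.0
position: [0.4774, 0.1915, 0.0505]
tool_rot: [0.62, 0.785, -0.0, 0.0]
ft_force: [-0.1, -0.5, -3.3]
grip_width: 0.0151
```

Request:
send_rows:
  deltas:
    - {"tx": 0, "ty": 0, "tz": 0, "rx": 0, "ry": 0, "rz": 0}
    - {"tx": 0, "ty": 0, "tz": 0, "rx": 0, "ry": 0, "rz": 0}
    - {"tx": 0, "ty": 0, "tz": 0, "rx": 0, "ry": 0, "rz": 0}

```text
time: 22.25
position: [0.477, 0.1925, 0.0505]
tool_rot: [0.619, 0.785, -0.0, -0.0]
ft_force: [0.3, -0.8, -2.0]
grip_width: 0.0151
```

```bash
cat >> h.py <<'E'
def drift(yaw=103.5,ax=(.523,.0047)):
    o=robot.get_obs(); T=Rn.from_quat(o['tool_rot']).as_matrix()
    tip=o['position']-T[:,0]*.170+T[:,2]*-.0113
    a=np.radians(yaw); u=-np.array([np.cos(a),np.sin(a)]); n=np.array([-u[1],u[0]])
    d=tip[:2]-np.array(ax)
    print('t=%.2f'%o['time'],'tip past axis mm %.1f'%(1000*d@u),'lateral(+tool y) %.2f'%(1000*d@n),'edge z tip %.2f grip %.2f'%(1000*tip[2]-3,1000*o['position'][2]+8.3),'F u,n,z',(o['ft_force'][:2]@u).round(1),(o['ft_force'][:2]@n).round(1),o['ft_force'][2].round(1),'M',o['moment'].round(2),'grip',o['grip_width'].round(4),'yaw',np.degrees(np.arctan2(T[1,0],T[0,0])).round(2))
E
python3 - <<'E'
from h import *
drift()
c=cam('scene')
cr=cv2.resize(c['color'][170:240,290:370],None,fx=8,fy=8,interpolation=cv2.INTER_CUBIC); cv2.imwrite('pics/s11c.png',cr[:,:,::-1])
E
```

```text
Traceback (most recent call last):
  File "h.py", line 37, in drift
    print('t=%.2f'%o['time'],'tip past axis mm %.1f'%(1000*d@u),'lateral(+tool y) %.2f'%(1000*d@n),'edge z tip %.2f grip %.2f'%(1000*tip[2]-3,1000*o['position'][2]+8.3),'F u,n,z',(o['ft_force'][:2]@u).round(1),(o['ft_force'][:2]@n).round(1),o['ft_force'][2].round(1),'M',o['moment'].round(2),'grip',o['grip_width'].round(4),'yaw',np.degrees(np.arctan2(T[1,0],T[0,0])).round(2))
                                                                                                                                                                                                                                                                                                           ^^^^^^^^^^^^^^^^^^^^^
AttributeError: 'float' object has no attribute 'round'
```

```bash
sed -i "s/o\['grip_width'\].round(4),'yaw'/round(o['grip_width'],4),'yaw'/" h.py
python3 - <<'E'
from h import *
drift()
c=cam('scene')
cr=cv2.resize(c['color'][170:240,290:370],None,fx=8,fy=8,interpolation=cv2.INTER_CUBIC); cv2.imwrite('pics/s11c.png',cr[:,:,::-1])
E
```

```text
t=22.25 tip past axis mm -23.3 lateral(+tool y) -0.99 edge z tip 58.83 grip 58.85 F u,n,z 0.8 0.1 -2.0 M [ 0.13 -0.06 -0.  ] grip 0.0151 yaw 103.45
```

View pics/s11c.png

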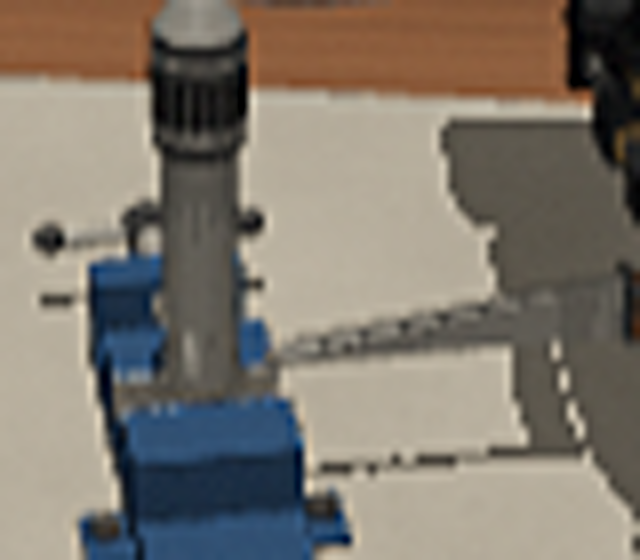

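Request:
send_rows:
  deltas:
    - {"tx": 0, "ty": 0.1, "tz": -0.07, "rx": 0, "ry": 0, "rz": 0}
    - {"tx": -0.4, "ty": 0.1, "tz": -0.07, "rx": 0, "ry": 0, "rz": 0}
    - {"tx": -0.8, "ty": 0.1, "tz": -0.07, "rx": 0, "ry": 0, "rz": 0}
    - {"tx": -1.2, "ty": 0.1, "tz": -0.07, "rx": 0, "ry": 0, "rz": 0}
    - {"tx": -1.5, "ty": 0.1, "tz": -0.07, "rx": 0, "ry": 0, "rz": 0}

```text
time: 22.72
position: [0.4817, 0.1776, 0.0513]
tool_rot: [0.619, 0.785, -0.0, 0.0]
ft_force: [-0.8, 0.6, -2.3]
grip_width: 0.0156
```

```bash
python3 - <<'E'
from h import *
drift()
E
```

```text
t=22.72 tip past axis mm -7.8 lateral(+tool y) 0.10 edge z tip 59.59 grip 59.58 F u,n,z -0.8 -0.6 -2.3 M [ 0.1  -0.06  0.04] grip 0.0156 yaw 103.45
```

Tip is 6 mm inside the slot, no contact force. Continue 20 mm.

Request:
send_rows:
  deltas:
    - {"tx": -0.5, "ty": 0, "tz": 0, "rx": 0, "ry": 0, "rz": 0}
    - {"tx": -1, "ty": 0, "tz": 0, "rx": 0, "ry": 0, "rz": 0}
    - {"tx": -1.5, "ty": 0, "tz": 0, "rx": 0, "ry": 0, "rz": 0}
    - {"tx": -2, "ty": 0, "tz": 0, "rx": 0, "ry": 0, "rz": 0}
    - {"tx": -2, "ty": 0, "tz": 0, "rx": 0, "ry": 0, "rz": 0}

```text
time: 23.13
position: [0.4867, 0.1577, 0.0513]
tool_rot: [0.62, 0.785, 0.0, 0.0]
ft_force: [0.8, 0.3, -1.9]
grip_width: 0.0153
```

```bash
python3 - <<'E'
from h import *
drift()
E
```

```text
t=23.13 tip past axis mm 12.8 lateral(+tool y) 0.12 edge z tip 59.61 grip 59.58 F u,n,z -0.1 0.8 -1.9 M [ 0.17 -0.07  0.02] grip 0.0153 yaw 103.4
```

Free. Now lower onto the floor, feeling for contact.

Request:
send_rows:
  deltas:
    - {"tx": 0, "ty": 0, "tz": 0.05, "rx": 0, "ry": 0, "rz": 0}
    - {"tx": 0, "ty": 0, "tz": 0.1, "rx": 0, "ry": 0, "rz": 0}
    - {"tx": 0, "ty": 0, "tz": 0.15, "rx": 0, "ry": 0, "rz": 0}
    - {"tx": 0, "ty": 0, "tz": 0.15, "rx": 0, "ry": 0, "rz": 0}
    - {"tx": 0, "ty": 0, "tz": 0.15, "rx": 0, "ry": 0, "rz": 0}

```text
time: 23.55
position: [0.4862, 0.1589, 0.0498]
tool_rot: [0.619, 0.785, 0.0, 0.0]
ft_force: [-0.4, -0.5, -1.6]
grip_width: 0.0158
```

```bash
python3 - <<'E'
from h import *
drift()
E
```

```text
t=23.55 tip past axis mm 11.5 lateral(+tool y) 0.20 edge z tip 58.10 grip 58.10 F u,n,z 0.3 -0.5 -1.6 M [ 0.04 -0.09 -0.07] grip 0.0158 yaw 103.49
```

Request:
send_rows:
  deltas:
    - {"tx": 0, "ty": 0, "tz": 0.05, "rx": 0, "ry": 0, "rz": 0}
    - {"tx": 0, "ty": 0, "tz": 0.1, "rx": 0, "ry": 0, "rz": 0}
    - {"tx": 0, "ty": 0, "tz": 0.1, "rx": 0, "ry": 0, "rz": 0}
    - {"tx": 0, "ty": 0, "tz": 0.1, "rx": 0, "ry": 0, "rz": 0}

```text
time: 23.88
position: [0.4864, 0.1588, 0.0489]
tool_rot: [0.619, 0.785, 0.0, 0.0]
ft_force: [0.5, 0.0, -1.5]
grip_width: 0.0152
```

```bash
python3 - <<'E'
from h import *
drift()
E
```

```text
t=23.88 tip past axis mm 11.6 lateral(+tool y) 0.26 edge z tip 57.19 grip 57.18 F u,n,z 0.1 0.5 -1.5 M [-0.14 -0.13  0.01] grip 0.0152 yaw 103.48
```

Moment shows the tip is now resting on the floor (edge about 57.5). Ease up 0.4 mm and advance.

Request:
send_rows:
  deltas:
    - {"tx": -0.4, "ty": 0, "tz": -0.04, "rx": 0, "ry": 0, "rz": 0}
    - {"tx": -0.7, "ty": 0, "tz": -0.04, "rx": 0, "ry": 0, "rz": 0}
    - {"tx": -1, "ty": 0, "tz": -0.04, "rx": 0, "ry": 0, "rz": 0}
    - {"tx": -1.3, "ty": 0, "tz": -0.04, "rx": 0, "ry": 0, "rz": 0}
    - {"tx": -1.5, "ty": 0, "tz": -0.04, "rx": 0, "ry": 0, "rz": 0}

```text
time: 24.3
position: [0.4892, 0.1447, 0.0491]
tool_rot: [0.62, 0.785, 0.0, -0.001]
ft_force: [-1.6, 8.8, -0.3]
grip_width: 0.0151
```

```bash
python3 - <<'E'
from h import *
drift()
E
```

```text
t=24.30 tip past axis mm 26.0 lateral(+tool y) -0.53 edge z tip 57.10 grip 57.43 F u,n,z -8.9 0.5 -0.3 M [1.32 0.16 0.05] grip 0.0151 yaw 103.37
```

Meets the nose at 26 mm past the axis, in the 20–35 mm range given for a home taper. Drive on.

Request:
send_rows:
  deltas:
    - {"tx": -0.2, "ty": 0.02, "tz": 0, "rx": 0, "ry": 0, "rz": 0}
    - {"tx": -0.4, "ty": 0.02, "tz": 0, "rx": 0, "ry": 0, "rz": 0}
    - {"tx": -0.6, "ty": 0.02, "tz": 0, "rx": 0, "ry": 0, "rz": 0}
    - {"tx": -0.6, "ty": 0.02, "tz": 0, "rx": 0, "ry": 0, "rz": 0}

```text
time: 24.63
position: [0.4898, 0.1403, 0.049]
tool_rot: [0.62, 0.785, 0.0, -0.002]
ft_force: [-1.8, 9.0, 0.4]
grip_width: 0.0155
```

```bash
python3 - <<'E'
from h import *
drift()
E
```

```text
t=24.63 tip past axis mm 30.4 lateral(+tool y) -1.01 edge z tip 56.70 grip 57.34 F u,n,z -9.2 0.3 0.4 M [1.45 0.21 0.13] grip 0.0155 yaw 103.37
```

Request:
send_rows:
  deltas:
    - {"tx": -0.3, "ty": 0.05, "tz": 0, "rx": 0, "ry": 0, "rz": 0}
    - {"tx": -0.6, "ty": 0.05, "tz": 0, "rx": 0, "ry": 0, "rz": 0}
    - {"tx": -0.9, "ty": 0.05, "tz": 0, "rx": 0, "ry": 0, "rz": 0}
    - {"tx": -0.9, "ty": 0.05, "tz": 0, "rx": 0, "ry": 0, "rz": 0}

```text
time: 24.97
position: [0.4909, 0.1324, 0.0489]
tool_rot: [0.62, 0.784, -0.0, -0.003]
ft_force: [-3.4, 11.1, -0.2]
grip_width: 0.0156
```

```bash
python3 - <<'E'
from h import *
drift()
o=robot.get_obs(); T=Rn.from_quat(o['tool_rot']).as_matrix(); tip=o['position']-T[:,0]*.170+T[:,2]*-.0113
c=cam('scene'); P=cloud(c); x0,y0,k=285,160,7
cr=cv2.resize(c['color'][y0:y0+80,x0:x0+110],None,fx=k,fy=k,interpolation=cv2.INTER_CUBIC)
for X,col in [(tip,(255,0,0)),(o['position']-T[:,0]*.030-T[:,2]*.02,(0,255,0))]:
    u=proj(c,X); cv2.circle(cr,(int((u[0]-x0+.5)*k),int((u[1]-y0+.5)*k)),3,col,-1)
cv2.imwrite('pics/s12c.png',cr[:,:,::-1])
q=P.reshape(-1,3); q=q[(abs(q[:,0]-.5235)<.03)&(abs(q[:,1]-.0045)<.03)&(q[:,2]>.1)&(q[:,2]<.26)]; print('chuck top',np.sort(q[:,2])[-8:])
E
```

```text
t=24.97 tip past axis mm 38.4 lateral(+tool y) -1.79 edge z tip 56.32 grip 57.18 F u,n,z -11.6 -0.7 -0.2 M [ 1.59  0.45 -0.07] grip 0.0156 yaw 103.35
chuck top [0.2186197  0.21909099 0.2201834  0.22108998 0.22141274 0.22190576
 0.22211542 0.22322227]
```

View pics/s12c.png

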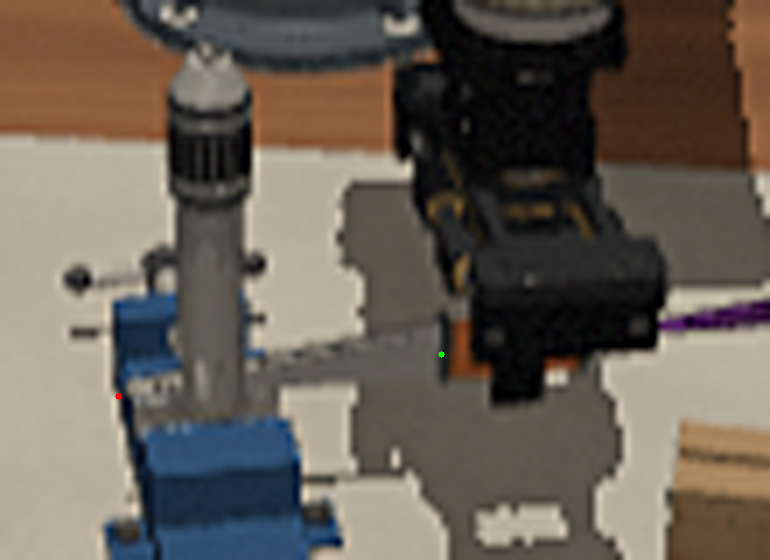

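Grip front lines up with FK (no real slip); the chuck is upright. Continue driving.

Request:
send_rows:
  deltas:
    - {"tx": -0.3, "ty": 0.05, "tz": 0, "rx": 0, "ry": 0, "rz": 0}
    - {"tx": -0.6, "ty": 0.1, "tz": 0, "rx": 0, "ry": 0, "rz": 0}
    - {"tx": -0.9, "ty": 0.1, "tz": -0.02, "rx": 0, "ry": 0, "rz": 0}
    - {"tx": -1.1, "ty": 0.1, "tz": -0.02, "rx": 0, "ry": 0, "rz": 0}
    - {"tx": -1.1, "ty": 0.1, "tz": -0.02, "rx": 0, "ry": 0, "rz": 0}

```text
time: 25.43
position: [0.4926, 0.1241, 0.0489]
tool_rot: [0.621, 0.784, 0.0, -0.006]
ft_force: [-4.3, 19.6, 1.6]
grip_width: 0.0155
```

```bash
python3 - <<'E'
from h import *
drift()
E
```

```text
t=25.43 tip past axis mm 46.9 lateral(+tool y) -2.26 edge z tip 55.69 grip 57.16 F u,n,z -20.1 0.4 1.6 M [2.99 0.67 0.02] grip 0.0155 yaw 103.28
```

Request:
send_rows:
  deltas:
    - {"tx": -0.3, "ty": 0.05, "tz": 0, "rx": 0, "ry": -0.004, "rz": 0}
    - {"tx": -0.6, "ty": 0.1, "tz": 0, "rx": 0, "ry": -0.008, "rz": 0}
    - {"tx": -0.9, "ty": 0.12, "tz": 0, "rx": 0, "ry": -0.008, "rz": 0}
    - {"tx": -1.1, "ty": 0.12, "tz": 0, "rx": 0, "ry": -0.008, "rz": 0}
    - {"tx": -1.1, "ty": 0.12, "tz": 0, "rx": 0, "ry": -0.008, "rz": 0}

```text
time: 25.85
position: [0.4961, 0.1129, 0.0486]
tool_rot: [0.62, 0.784, -0.003, -0.002]
ft_force: [-5.1, 13.3, 0.5]
grip_width: 0.0155
```

```bash
python3 - <<'E'
from h import *
drift()
o=robot.get_obs(); T=Rn.from_quat(o['tool_rot']).as_matrix(); tip=o['position']-T[:,0]*.170+T[:,2]*-.0113
c=cam('scene'); P=cloud(c); x0,y0,k=285,160,7
cr=cv2.resize(c['color'][y0:y0+80,x0:x0+110],None,fx=k,fy=k,interpolation=cv2.INTER_CUBIC)
for X,col in [(tip,(255,0,0)),(o['position']-T[:,0]*.030-T[:,2]*.02,(0,255,0))]:
    u=proj(c,X); cv2.circle(cr,(int((u[0]-x0+.5)*k),int((u[1]-y0+.5)*k)),3,col,-1)
cv2.imwrite('pics/s13c.png',cr[:,:,::-1])
q=P.reshape(-1,3); q=q[(abs(q[:,0]-.5235)<.03)&(abs(q[:,1]-.0045)<.03)&(q[:,2]>.1)&(q[:,2]<.26)]; print('chuck top',np.sort(q[:,2])[-8:])
E
```

```text
t=25.85 tip past axis mm 58.5 lateral(+tool y) -1.35 edge z tip 57.03 grip 56.95 F u,n,z -14.1 -1.9 0.5 M [ 1.99  0.66 -0.23] grip 0.0155 yaw 103.31
chuck top [0.2219     0.22225012 0.222603   0.22333979 0.22404282 0.22453939
 0.22534377 0.22574822]
```

View pics/s13c.png

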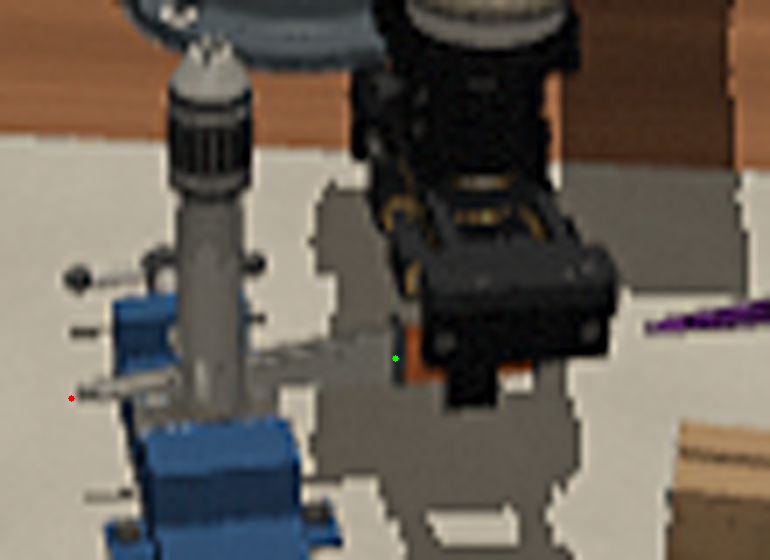

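Tip emerged on the far side (crop (80,393)) and the chuck top rose about 4 mm. Continue.

Request:
send_rows:
  deltas:
    - {"tx": -0.3, "ty": -0.03, "tz": 0, "rx": 0, "ry": 0, "rz": 0}
    - {"tx": -0.6, "ty": -0.03, "tz": 0, "rx": 0, "ry": 0, "rz": 0}
    - {"tx": -0.9, "ty": -0.03, "tz": 0, "rx": 0, "ry": 0, "rz": 0}
    - {"tx": -1.2, "ty": -0.03, "tz": 0, "rx": 0, "ry": 0, "rz": 0}
    - {"tx": -1.2, "ty": -0.03, "tz": 0, "rx": 0, "ry": 0, "rz": 0}

```text
time: 26.32
position: [0.5013, 0.098, 0.0491]
tool_rot: [0.62, 0.785, -0.003, 0.001]
ft_force: [-2.6, 1.8, 0.1]
grip_width: 0.0154
```

```bash
python3 - <<'E'
from h import *
drift()
E
```

```text
t=26.32 tip past axis mm 74.2 lateral(+tool y) 0.37 edge z tip 58.26 grip 57.36 F u,n,z -2.4 -2.1 0.1 M [ 0.42  0.2  -0.18] grip 0.0154 yaw 103.39
```

Force fell to about 2 N: the taper has let go. Go the last 7–8 mm and undo the pitch.

Request:
send_rows:
  deltas:
    - {"tx": -0.2, "ty": -0.1, "tz": -0.02, "rx": 0, "ry": 0.003, "rz": 0}
    - {"tx": -0.4, "ty": -0.1, "tz": -0.02, "rx": 0, "ry": 0.006, "rz": 0}
    - {"tx": -0.6, "ty": -0.1, "tz": -0.02, "rx": 0, "ry": 0.006, "rz": 0}
    - {"tx": -0.75, "ty": -0.1, "tz": -0.02, "rx": 0, "ry": 0.006, "rz": 0}
    - {"tx": -0.75, "ty": -0.1, "tz": -0.02, "rx": 0, "ry": 0.006, "rz": 0}

```text
time: 26.73
position: [0.5037, 0.0895, 0.0496]
tool_rot: [0.62, 0.785, -0.001, 0.0]
ft_force: [-1.6, 1.1, 0.2]
grip_width: 0.0156
```

```bash
python3 - <<'E'
from h import *
drift()
o=robot.get_obs(); T=Rn.from_quat(o['tool_rot']).as_matrix(); tip=o['position']-T[:,0]*.170+T[:,2]*-.0113
c=cam('scene'); P=cloud(c); x0,y0,k=285,160,7
cr=cv2.resize(c['color'][y0:y0+80,x0:x0+110],None,fx=k,fy=k,interpolation=cv2.INTER_CUBIC)
for X,col in [(tip,(255,0,0)),(o['position']-T[:,0]*.030-T[:,2]*.02,(0,255,0))]:
    u=proj(c,X); cv2.circle(cr,(int((u[0]-x0+.5)*k),int((u[1]-y0+.5)*k)),3,col,-1)
cv2.imwrite('pics/s14c.png',cr[:,:,::-1])
q=P.reshape(-1,3); q=q[(abs(q[:,0]-.5235)<.03)&(abs(q[:,1]-.0045)<.03)&(q[:,2]>.1)&(q[:,2]<.26)]; print('chuck top',np.sort(q[:,2])[-8:])
for r in robot.tip_of('drift_tip','scene')[:2]: print(r,at_z(c,r['xy'],.061))
E
```

```text
t=26.73 tip past axis mm 83.0 lateral(+tool y) 0.84 edge z tip 58.06 grip 57.88 F u,n,z -1.5 -1.3 0.2 M [ 0.18  0.11 -0.09] grip 0.0156 yaw 103.43
chuck top [0.22598004 0.22641786 0.22726915 0.22858194 0.2286457  0.22907363
 0.22942628 0.22988387]
{'xy': [375.2, 205.9], 'p': 0.6} [0.45352797 0.187771   0.061     ]
{'xy': [214.6, 231.5], 'p': 0.51} [ 0.63374673 -0.26448871  0.061     ]
```

View pics/s14c.png

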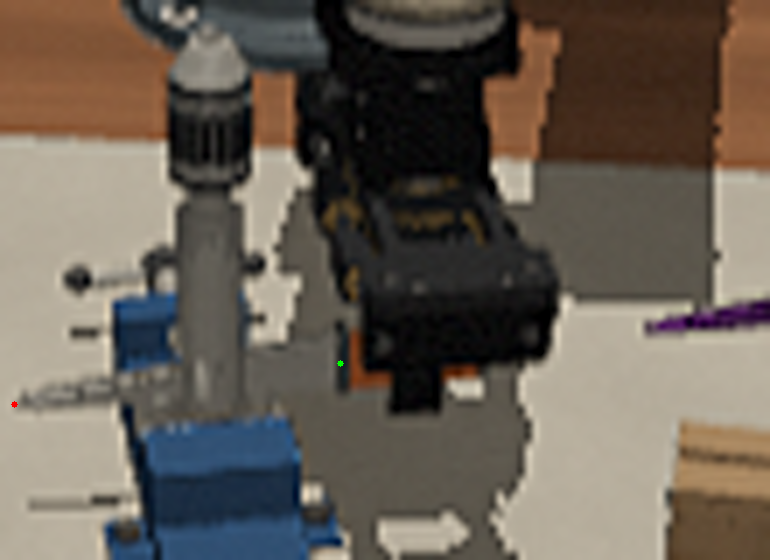

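Chuck top up 8.4 mm from home, so chuck_mid is about 38 mm over the mouth. Tip at crop (25,400) is about 80 mm past the axis. Release the drift gently.

Request:
send_rows:
  deltas:
    - {"tx": 0, "ty": 0, "tz": 0, "rx": 0, "ry": 0, "rz": 0}
    - {"tx": 0, "ty": 0, "tz": 0, "rx": 0, "ry": 0, "rz": 0}
    - {"tx": 0, "ty": 0, "tz": 0, "rx": 0, "ry": 0, "rz": 0}
    - {"tx": 0, "ty": 0, "tz": 0, "rx": 0, "ry": 0, "rz": 0}
    - {"tx": 0, "ty": 0, "tz": 0, "rx": 0, "ry": 0, "rz": 0}
  claw: 4.5

```text
time: 27.25
position: [0.5049, 0.0893, 0.0499]
tool_rot: [0.619, 0.785, -0.0, 0.001]
ft_force: [0.2, -0.2, 0.4]
grip_width: 0.0406
```

```bash
python3 - <<'E'
from h import *
drift()
c=cam('scene'); P=cloud(c); x0,y0,k=285,160,7
cr=cv2.resize(c['color'][y0:y0+80,x0:x0+110],None,fx=k,fy=k,interpolation=cv2.INTER_CUBIC)
cv2.imwrite('pics/s15c.png',cr[:,:,::-1])
q=P.reshape(-1,3); q=q[(abs(q[:,0]-.5235)<.03)&(abs(q[:,1]-.0045)<.03)&(q[:,2]>.1)&(q[:,2]<.26)]; print('chuck top',np.sort(q[:,2])[-8:])
E
```

```text
t=27.25 tip past axis mm 83.4 lateral(+tool y) 2.01 edge z tip 58.57 grip 58.17 F u,n,z 0.2 0.1 0.4 M [-0.   -0.11  0.01] grip 0.0406 yaw 103.47
chuck top [0.22667073 0.22694611 0.22727749 0.22831201 0.22924536 0.22961373
 0.22962356 0.22965312]
```

View pics/s15c.png

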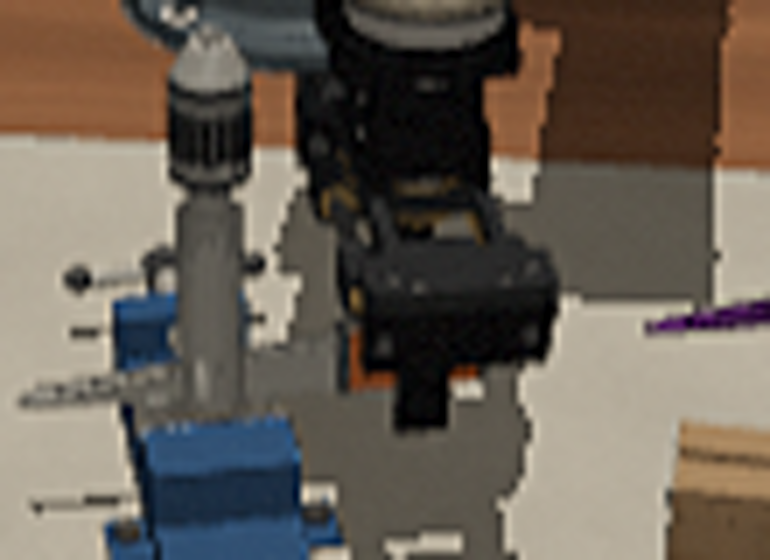

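Drift and chuck stayed put. Retreat upward.

Request:
send_rows:
  deltas:
    - {"tx": 0, "ty": -0.1, "tz": -1, "rx": 0, "ry": 0, "rz": 0}
    - {"tx": 0, "ty": -0.1, "tz": -3, "rx": 0, "ry": 0, "rz": 0}
    - {"tx": 1, "ty": -0.1, "tz": -6, "rx": 0, "ry": 0, "rz": 0}
    - {"tx": 3, "ty": -0.1, "tz": -9, "rx": 0, "ry": 0, "rz": 0}
    - {"tx": 6, "ty": -0.1, "tz": -11.5, "rx": 0, "ry": 0, "rz": 0}

```text
time: 27.72
position: [0.4905, 0.147, 0.1671]
tool_rot: [0.621, 0.784, -0.0, 0.002]
ft_force: [0.6, 0.5, -0.5]
grip_width: 0.045
```

Request:
send_rows:
  deltas:
    - {"tx": 3, "ty": 0, "tz": -2, "rx": 0, "ry": 0, "rz": 0}
    - {"tx": 5, "ty": 0, "tz": -4, "rx": 0, "ry": 0, "rz": 0}
    - {"tx": 5, "ty": 0, "tz": -4, "rx": 0, "ry": 0, "rz": 0}
    - {"tx": 5, "ty": 0, "tz": -4, "rx": 0, "ry": 0, "rz": 0}

```text
time: 28.05
position: [0.478, 0.1974, 0.2061]
tool_rot: [0.618, 0.786, 0.001, 0.002]
ft_force: [-0.3, 0.5, 0.3]
grip_width: 0.0451
```

```bash
python3 - <<'E'
from h import *
delta([.48,.2,.2],103.5)
c=cam('scene'); P=cloud(c); x0,y0,k=285,160,7
save(c,'s16.png')
cr=cv2.resize(c['color'][y0:y0+80,x0:x0+110],None,fx=k,fy=k,interpolation=cv2.INTER_CUBIC)
cv2.imwrite('pics/s16c.png',cr[:,:,::-1])
Q=P.reshape(-1,3); q=Q[(abs(Q[:,0]-.5235)<.03)&(abs(Q[:,1]-.0045)<.03)&(Q[:,2]>.1)&(Q[:,2]<.26)]; print('chuck top',np.sort(q[:,2])[-8:])
im=c['color'].astype(int); b=(im[...,0]>130)&(im[...,0]>im[...,2]+80)&(im[...,0]>im[...,1]+50)
g=P[b]; g=g[(abs(g[:,0]-.5)<.06)&(abs(g[:,1]-.09)<.06)&(g[:,2]>.03)]; print('grip',len(g),g.min(0),g.max(0),g.mean(0))
E
```

```text
t=28.05 pos [0.478  0.1974 0.2061] yaw 103.63 q [ 0.18  0.4   1.72 -0.    1.01 -0.06] F [-0.3  0.5  0.3] grip 0.0451
 -> txyz cm [0.21 0.25 0.61] r [0.0035 0.0028 0.0022]
chuck top [0.22616448 0.22671294 0.22775904 0.2280891  0.22832896 0.22925942
 0.23047962 0.23072307]
grip 58 [0.49658481 0.06558559 0.07270858] [0.51655058 0.11657075 0.08312818] [0.50695004 0.09086413 0.07987185]
```

View pics/s16c.png

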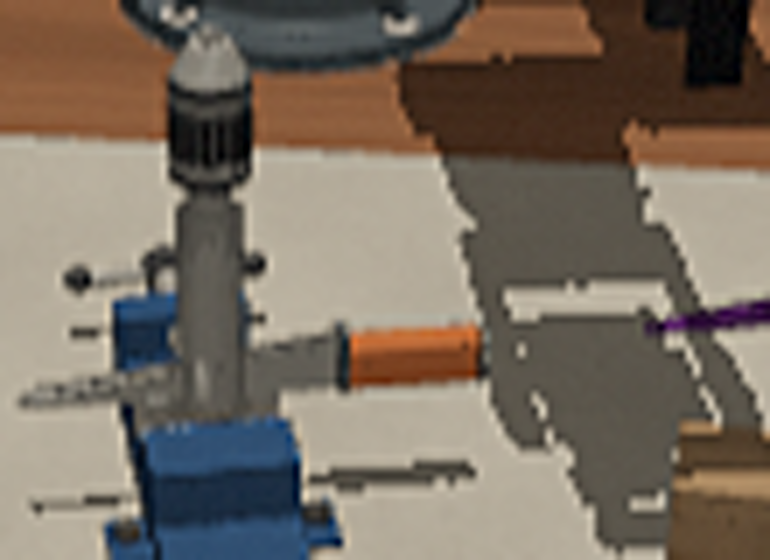

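View pics/s16.png

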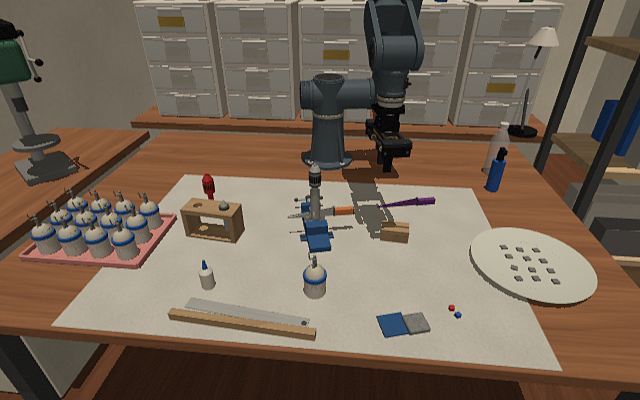

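The chuck stands upright on the level drift, and nothing else has moved: dead centre at (223,205), pot at (315,278), glue at (206,275). Handing in.

```bash
python3 -c "
from rig import robot
print(robot.hand_in())"
```

```text
the job is handed in; nothing more can be done
None
```

The fit was tried and the taper driven loose again. The job was handed in at about 28 s of the 70 s allowed, with the arm clear of everything.

**Seating the chuck:** I took it from the stand, lowered it into the socket and twisted it to and fro about ±0.42 rad. The push was held at about 9–12 N, with no reading over 12.0 N, until it stopped sinking. I then let go. The rise of the chuck's top from the stand put `chuck_mid` 28.3 mm (wrist camera) to 30.0 mm (scene camera) above the mouth. The two cameras disagree by 1.7 mm, but both are below the 31 mm limit for home. The drift also met the nose at 26 mm past the axis, which fits a home taper.

**Driving it loose:** I put the drift in the slot tip first and drove it in at up to about 20 N. The force then fell to about 2 N as the taper let go. I stopped with the tip about 80 mm past the axis in the image and released it.

**Last checks:**
- **Chuck height:** `chuck_mid` was about 38–39 mm above the mouth, 2–3 mm above first touch. The chuck was upright and resting on the drift.
- **Drift position:** arm kinematics gave 83 mm past the axis against about 80 mm in the image, so there was probably a slip of about 3 mm in the grip. The drift looked level in the picture.
- **Other objects:** the dead centre, pot figure, glue bottle and both look-alikes were in their places in the last scene picture.
- **Socket slip:** I did not measure it directly. The slot floor felt as if it were within about 0.5–1 mm of its expected height.

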